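Set up the measuring microscope for a batch

ROBOT

A 6-joint arm with a two-finger parallel gripper is mounted at the origin on the work surface. World frame = base frame: x ahead of the robot, y to its left, z up, the work surface at z = 0. Lengths are in m, angles in rad, forces in N, time in s.
With the tool pointing down it reaches from about 0.275 to 0.725 m from the base axis. Payload 15.9 kg.
Tool frame: the origin (TCP) lies midway between the tips of the shut fingers; the grasp point (between the pads) lies 19 mm behind it (hold_point_z is the z of the grasp point in the tool frame, in m); z points along the fingers, y is the line along which they close (so a half turn about z gives the same grasp; the last joint's range is limited). The gripper opens to 85 mm and grips with 20 to 120 N. Pads are 22 mm wide; open, the fingers measure 114 mm over their backs; the gripper's body (76 mm by 85 mm) begins 54 mm behind the grasp point. The pads swing forward as they close: fully open they stand 13 mm farther back than shut.
Start: joints at [-1.332, 0.213, -0.034, 1.323, 0, 1.571], TCP at [0.118, -0.486, 0.231] pointing down, gripper open.
Joint ranges: [-2.98, 2.98], [-0.74, 1.72], [-1.14, 1.35], [-2.1, 2.04], [-1.57, 1.44], [-3.14, 3.14]. Speed limits (rad/s): [1.89, 1.89, 2.39, 2.57, 3.14, 3.14].

INTERFACE

Orientations are given as a 3x3 rotation matrix whose columns are the frame's x, y, z axes.
In Python, from station import get_state, capture, calibration, hand_in, find_in, mark_of, hold_point_z gives the robot as it stands.
- The arm moves only by the tool carry_out, never from a script. Its argument "plan" is one flat list of numbers, 7 for each row, row after row: the turn, a rotation vector about the tool's x, y, z in rad, then the shift along the tool's x, y, z in mm, then the finger opening in mm, from 0 to 85.4. In form: [wx, wy, wz, dx, dy, dz, hand, wx, wy, wz, dx, dy, dz, hand, ...]. A call has 1 to 20 rows; each row is the pose to reach, as a shift and turn from the pose commanded when the call began, along the tool's axes at that moment; what a row does not reach only later rows make up. A row lasts 1/8 s, in which the tool goes at most 62.5 mm and 10.7 degrees, less where a joint would pass 70% of its speed; a pose out of reach is approached as far as the arm can. A call with a gripper value outside its range is refused whole. The fingers move at their own pace and stop on an object; "squeeze" is the grip in N (left out, the last holds). Time passes only in rows, so rows that repeat a pose let the fingers close. It gives the time, the measured TCP pose, the force, the opening and the grip force at its end, in the units of the state.
- get_state(): the state, without advancing time (a new reading comes with each control period).
- capture(name): name is "side" or "top" or "wrist"; returns (picture, depth): 420x560x3 uint8, red, green, blue; 420x560 float32, m along the optical axis (not along the pixel's ray), 0 where there is no reading.
- calibration(name): a dict with "K" (3x3 intrinsics, pixels), "rvec" (rotation vector, rad) and "tvec" (3), from world to camera coordinates, as OpenCV has them; the wrist camera has in their place "tool_from_camera" (4x4, takes a point from camera to tool coordinates, whose origin is the TCP and whose axes are the flange's). Camera axes: x right, y down, z forward; pixel columns grow to the right and rows downward; lengths in m; the calibration is good to about 2 mm. A picture is of the moment at which its call begins: read the wrist's pose just before it. calibration takes no time and is no camera call.
- hand_in(): hands the job in; it is judged then, once.
Trained networks look in the newest picture that a camera, given by its name, has taken for a name from the list of things; names that differ only in an ending like _2 or _b are one class to them, and where a whole thing is asked for, a point or a joint stands for the part that bears it (a point fixed in the world has none). Each returns a list of dicts, best first, with "p" (0 to 1); they miss things now and then, are a little off and sometimes report something else, mostly with a low value. They report only what shows in the picture. A call takes as long as a camera call.
- find_in(camera, target): "location" ([x, y, z] in m, in world coordinates, good to about 4 mm: the middle of the surface that is visible of it).
- mark_of(camera, target): "location" ([x, y, z] in m, in world coordinates, good to about 4 mm: a listed point, or the origin of a listed thing).
The state is a dict: "time": time; "qpos": joint angles; "joint_vel": joint speeds; "tau": joint torques, N m; "tool_pos": TCP position; "tool_rot": TCP orientation; "wrist_force": force on the tool from outside, world axes, zero at the start; "torque": the same for the moment, N m; "grip_width": finger opening in m; "grip_force": force on a finger pad.
Only numpy, scipy, OpenCV 4.12 (cv2) and the standard library are available. Lean on these libraries where they do the work, as an engineer would, in place of code of your own. Each camera call takes 0.05 s, during which the arm holds its last target. There are 200 camera calls.

TASK

Get the measuring microscope ready for its next batch: lift the long steel calibration bar off the stage tray and lay it down in its shallow wooden box, and seat every specimen holder upright and flat in a pocket of its own in the stage tray. Only when the tray is loaded, crank the black handwheel clockwise until the pointer on the stage's edge lines up with the upright steel index tab on the bed beside it; also slide the lamp console's dimmer grip until its middle lines up with the steel marker clip beside the track. Leave the other things on the bench where they are.

Things in the scene. Friction and masses are not known exactly. Their poses are not given: they have to be found in the camera images.
- bar: calibration bar, plain steel, 160 x 24 x 36 mm, 0.5 kg, lying across the stage tray at the start; origin at the centre of its underside, x along its length, z up
- bar_centre (a point): centre of the calibration bar, same axes as the bar
- box: fixed shallow open wooden box for the bar, outer 74 (x) x 210 (y) x 16 mm, walls and floor 4 mm; origin at the centre of its underside, y along its length
- holder0: specimen holder (two to four are present, all alike): aluminium base plate 80 (x) x 46 (y) x 12 mm with an upright grey resin block 18 (x) x 40 (y) x 34 mm standing on its middle, 46 mm high in all, 0.2 kg; origin at the centre of its underside, x along the plate's length; a half turn makes no difference
- holder1: specimen holder (two to four are present, all alike): aluminium base plate 80 (x) x 46 (y) x 12 mm with an upright grey resin block 18 (x) x 40 (y) x 34 mm standing on its middle, 46 mm high in all, 0.2 kg; origin at the centre of its underside, x along the plate's length; a half turn makes no difference
- holder2: specimen holder (two to four are present, all alike): aluminium base plate 80 (x) x 46 (y) x 12 mm with an upright grey resin block 18 (x) x 40 (y) x 34 mm standing on its middle, 46 mm high in all, 0.2 kg; origin at the centre of its underside, x along the plate's length; a half turn makes no difference
- holder3: specimen holder (two to four are present, all alike): aluminium base plate 80 (x) x 46 (y) x 12 mm with an upright grey resin block 18 (x) x 40 (y) x 34 mm standing on its middle, 46 mm high in all, 0.2 kg; origin at the centre of its underside, x along the plate's length; a half turn makes no difference
- pocket0 (a point): one of the four pockets of the dark steel stage tray (two by two): the centre of its floor. A pocket is 90 (x) x 56 (y) mm with walls 4 mm thick and 8 mm high; x and y are the tray's axes. A holder sits in it flat on the floor with its long side along x. The pockets travel with the stage
- pocket1 (a point): one of the four pockets of the dark steel stage tray (two by two): the centre of its floor. A pocket is 90 (x) x 56 (y) mm with walls 4 mm thick and 8 mm high; x and y are the tray's axes. A holder sits in it flat on the floor with its long side along x. The pockets travel with the stage
- pocket2 (a point): one of the four pockets of the dark steel stage tray (two by two): the centre of its floor. A pocket is 90 (x) x 56 (y) mm with walls 4 mm thick and 8 mm high; x and y are the tray's axes. A holder sits in it flat on the floor with its long side along x. The pockets travel with the stage
- pocket3 (a point): one of the four pockets of the dark steel stage tray (two by two): the centre of its floor. A pocket is 90 (x) x 56 (y) mm with walls 4 mm thick and 8 mm high; x and y are the tray's axes. A holder sits in it flat on the floor with its long side along x. The pockets travel with the stage
- stage (a joint): position of the stage along its travel, m; 0 is the loading end, where it starts, up to 0.075. The handwheel drives it (30 mm per turn) towards the microscope's objective, the tray's +y
- wheel (a joint): angle of the handwheel, rad, 0 at the start, growing clockwise seen from above, at most 15.7. It stays where it is left
- wheel_centre (a point): centre of the handwheel, on its upright axis at mid-height of the rim; turns with the wheel. The rim is a round bar 14 mm thick on a circle of 52 mm radius, level; three spokes 10 mm thick run from a hub of 15 mm radius along the point's x axis and at 120 and 240 degrees from it. The gearbox's top (80 x 80 mm) is 35 mm below this point. No crank handle: turn it by the rim
- pointer (a point): tip of the short aluminium pointer on the tray's +x edge; moves with the stage
- index: upright steel index tab 16 (x) x 6 (y) x 30 mm, fixed on the bed beside the stage; origin at the centre of its underside, y along the stage's travel. The stage is right when the pointer's y in this frame is 0
- stand: the microscope: grey bed 230 x 600 x 30 mm carrying gearbox, stage and, at its +y end, column and head; origin on the bench under the tray's middle as at the start, y along the stage's travel. The objective hangs at y = 235 mm, 200 mm above the bench
- dimmer_top (a point): middle of the top of the black dimmer grip, a block 28 (x) x 20 (y) x 40 mm high that slides along y (120 mm of travel) on the lamp console; axes are the console's
- marker: steel marker clip 22 (x) x 6 (y) x 12 mm fixed on the console beside the track, 50 mm from it; origin at the centre of its underside, y along the track. The dimmer is right when the grip's y in this frame is 0
- tape: roll of paper tape, 84 mm across, 20 mm high, loose; a bystander
- dish: glass dish 76 mm across, 22 mm high, loose; a bystander
- driver: screwdriver 170 mm long, lying loose; a bystander
- bottle: white bottle 56 mm across, 130 mm high, loose; a bystander
- mug: white mug 76 mm across, 85 mm high, loose; a bystander

How it is judged:
By the outcome, as a careful person would: the job done as asked, in the order asked, and still so for the second after the job is handed in, with the robot touching nothing.
Of holder0, holder1, holder2, holder3 only 2 to 4 are there at a start; the rules pass over those that are not, and their reading is None.
At some moment in a run one of holder0, holder1, holder2, holder3 may be knocked a few centimetres aside while the robot is not near it.
Once in a run the grip may slacken for a moment while it holds something.
It also fails if it takes over 210 s, if anything falls off the work surface, if the arm or the gripper's body presses on something with over 40 N, if the wrist force passes 120 N, or if a joint passes its speed limit or range.

## Working session

There is one attempt and no reset: what is moved stays moved. The work goes in short steps, Python scripts to look and compute and a tool call to move; the robot and the scene stay as the last step left them, time stands still between calls to the robot, and variables do not carry over. Pictures are saved under pics/ and viewed, at most 14 in all, crops included, and the job is handed in when it is done.

Besides the shell and the picture viewer there is one more tool, called after "Request:" by a JSON object that holds its "op" and its "data". carry_out: Moves the arm, as the interface text tells. Its arguments: {"type":"object","properties":{"plan":{"type":"array","items":{"type":"number"}},"squeeze":{"type":"number"}},"required":["plan"]}

```bash
mkdir -p pics; ls; python3 - <<'E'
from station import *
import cv2,numpy as np
s=get_state();print(s['time'],s['tool_pos'],s['tool_rot'],hold_point_z)
for c in['top','side']:
    p,d=capture(c);cv2.imwrite(f'pics/{c}0.png',p[:,:,::-1]);np.save(f'pics/{c}0.npy',d)
    for t in['bar','box','holder0','pocket0','wheel_centre','pointer','index','stand','dimmer_top','marker']:
        print(c,t,[(np.round(r['location'],3).tolist(),round(r['p'],2)) for r in mark_of(c,t)])
E
```

```text
pics
0.0 [ 0.11818751 -0.48549381  0.23084228] [[ 9.71630755e-01  2.36502902e-01 -2.29196300e-04]
 [ 2.36503012e-01 -9.71630221e-01  1.01893043e-03]
 [ 1.82859527e-05 -1.04422976e-03 -9.99999455e-01]] -0.0187
top bar [([0.56, 0.234, 0.058], 0.89), ([0.68, 0.243, 0.046], 0.63), ([0.61, 0.073, 0.101], 0.22)]
top box [([0.386, 0.18, 0.006], 0.8), ([0.526, 0.202, 0.051], 0.18)]
top holder0 [([0.417, -0.284, 0.002], 0.67)]
top pocket0 [([0.612, 0.271, 0.046], 0.98), ([0.526, 0.204, 0.052], 0.96), ([0.615, 0.213, 0.047], 0.72), ([0.519, 0.264, 0.049], 0.58)]
top wheel_centre [([0.607, 0.074, 0.103], 0.61)]
top pointer [([0.682, 0.244, 0.043], 0.6)]
top index [([0.69, 0.281, 0.029], 0.47)]
top stand [([0.566, 0.238, 0.0], 0.67)]
top dimmer_top [([0.596, -0.289, 0.084], 0.57)]
top marker []
side bar [([0.559, 0.228, 0.06], 0.68), ([0.559, 0.232, 0.076], 0.66), ([0.529, -0.447, 0.002], 0.43)]
side box [([0.392, 0.177, 0.0], 0.81), ([0.649, -0.198, 0.03], 0.61), ([0.448, -0.39, -0.001], 0.22)]
side holder0 [([0.449, -0.39, -0.002], 0.8), ([0.416, -0.282, 0.001], 0.59)]
side pocket0 [([0.523, 0.2, 0.049], 0.84), ([0.609, 0.273, 0.048], 0.8), ([0.608, 0.21, 0.047], 0.79), ([0.519, 0.264, 0.049], 0.67)]
side wheel_centre [([0.609, 0.073, 0.104], 0.64), ([0.557, 0.234, 0.074], 0.27), ([0.522, 0.202, 0.048], 0.16)]
side pointer [([0.682, 0.246, 0.045], 0.63)]
side index [([0.685, 0.283, 0.026], 0.51)]
side stand [([0.568, 0.24, 0.003], 0.76)]
side dimmer_top [([0.601, -0.29, 0.082], 0.6), ([0.558, 0.235, 0.077], 0.31)]
side marker [([0.646, -0.198, 0.029], 0.58)]
```

View pics/top0.png

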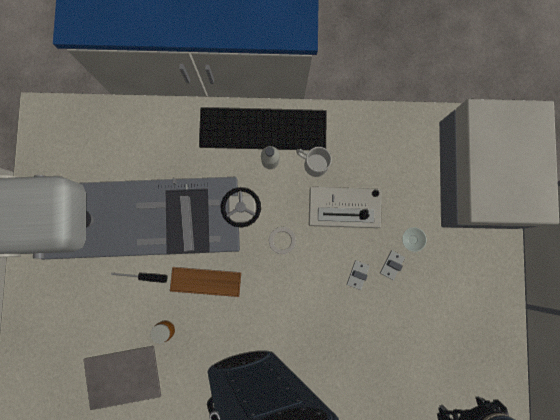

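View pics/side0.png

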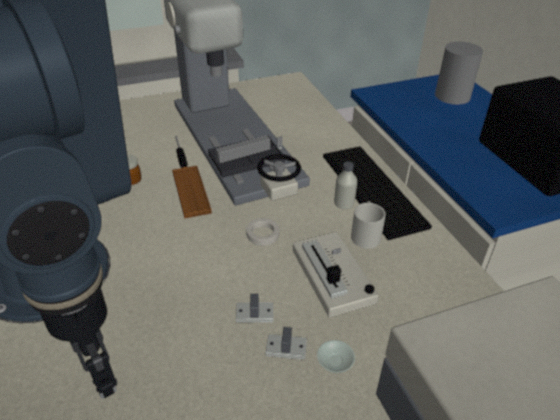

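Two holders lie on the right (357,274) and (393,264). The bar is across the tray (187,222), the box at (205,281), the wheel at (241,207) and the dimmer grip at (363,214). I'll write helpers and get yaw angles from depth.

```bash
cat > h.py <<'E'
from station import *
import cv2,numpy as np
from scipy.spatial.transform import Rotation as R
def cloud(c,name=None):
    s=get_state(); p,d=capture(c); k=calibration(c); K=k['K']
    if name: cv2.imwrite(f'pics/{name}.png',p[:,:,::-1])
    v,u=np.indices(d.shape); P=np.stack([(u-K[0][2])/K[0][0]*d,(v-K[1][2])/K[1][1]*d,d],-1)
    if c=='wrist':
        T=np.array(k['tool_from_camera']); P=P@T[:3,:3].T+T[:3,3]
        W=P@np.array(s['tool_rot']).T+s['tool_pos']
    else:
        Rm=cv2.Rodrigues(np.array(k['rvec'],float))[0]; W=(P-np.array(k['tvec']).ravel())@Rm
    W[d==0]=np.nan
    return p,W
def rect(W,x0,x1,y0,y1,z0,z1):
    m=(W[...,0]>x0)&(W[...,0]<x1)&(W[...,1]>y0)&(W[...,1]<y1)&(W[...,2]>z0)&(W[...,2]<z1)
    Q=W[m]
    if len(Q)<8: return len(Q)
    (cx,cy),(w,h),a=cv2.minAreaRect((Q[:,:2]*1000).astype(np.float32))
    if w<h: w,h,a=h,w,a+90   # a: direction of the long side
    a=(a+90)%180-90
    return 'n%d c(%.1f %.1f) %.1fx%.1f long side at %.1f deg zmed %.1f mean(%.1f %.1f)'%(len(Q),cx,cy,w,h,a,np.median(Q[:,2])*1000,*(Q[:,:2].mean(0)*1000))
def move(x,y,z,ydeg):
    "tool down, TCP at x,y,z mm, tool y (closing line) at ydeg in world (mod 180)"
    s=get_state(); Rt=np.array(s['tool_rot']); p=np.array(s['tool_pos'])*1000
    best=None
    for k in(0,180):
        b=np.radians(ydeg+k); Y=np.array([np.cos(b),np.sin(b),0]); Z=np.array([0,0,-1.]); G=np.stack([np.cross(Y,Z),Y,Z],1)
        w=R.from_matrix(Rt.T@G).as_rotvec()
        if best is None or abs(np.linalg.norm(w))<np.linalg.norm(best): best=w
    d=Rt.T@(np.array([x,y,z])-p)
    n=max(np.linalg.norm(d)/62.5,np.degrees(np.linalg.norm(best))/10.7)
    print('w',np.round(best,3),'d',np.round(d,1),'rows>=%.1f'%n,'q6 %.2f'%s['qpos'][5],'t %.1f'%s['time'])
E
python3 - <<'E'
from h import *
print(np.round(calibration('wrist')['tool_from_camera'],3).tolist())
for c in['top','side']:
    p,W=cloud(c); print(c)
    print('bar',rect(W,.45,.67,.16,.3,.08,.105))
    print('h0',rect(W,.36,.47,-.34,-.235,.006,.055)); print('h1',rect(W,.39,.51,-.45,-.335,.006,.055))
    print('h0b',rect(W,.36,.47,-.34,-.235,.03,.055)); print('h1b',rect(W,.39,.51,-.45,-.335,.03,.055))
    print('box',rect(W,.33,.45,.05,.30,.009,.025))
    print('console',rect(W,.52,.72,-.4,-.13,.015,.04))
    print('bed',rect(W,.44,.7,.08,.36,.02,.036))
    print('wheel',rect(W,.53,.68,.0,.16,.09,.12))
move(560,170,330,90)
E
```

```text
[[-0.0, -0.963, -0.269, 0.069], [1.0, -0.0, 0.001, -0.001], [-0.001, -0.269, 0.963, -0.143], [0.0, 0.0, 0.0, 1.0]]
top
bar n499 c(556.8 232.8) 158.9x25.4 long side at 7.1 deg zmed 94.3 mean(556.5 231.8)
h0 n440 c(414.8 -291.6) 107.9x85.2 long side at -5.5 deg zmed 13.6 mean(416.4 -281.9)
h1 n506 c(450.8 -393.0) 116.1x115.0 long side at 1.2 deg zmed 13.7 mean(453.2 -390.1)
h0b n91 c(416.8 -281.7) 39.6x18.4 long side at 70.4 deg zmed 46.2 mean(417.0 -280.5)
h1b n96 c(448.9 -386.1) 41.1x18.3 long side at 64.4 deg zmed 46.7 mean(448.7 -385.8)
box n360 c(383.4 188.4) 224.0x90.6 long side at -89.0 deg zmed 15.3 mean(384.7 187.4)
console n2024 c(640.5 -239.2) 218.1x156.9 long side at 89.3 deg zmed 30.8 mean(629.1 -237.8)
bed n2988 c(586.1 227.4) 276.8x229.4 long side at -86.4 deg zmed 30.7 mean(593.0 223.4)
wheel n732 c(605.1 74.4) 115.3x112.1 long side at 2.2 deg zmed 111.6 mean(605.4 74.5)
side
bar n522 c(560.9 232.0) 164.0x33.2 long side at 6.5 deg zmed 94.8 mean(557.9 227.2)
h0 n810 c(414.7 -281.9) 105.1x95.6 long side at 3.1 deg zmed 14.7 mean(418.5 -286.7)
h1 n991 c(456.3 -395.2) 107.9x106.7 long side at -1.0 deg zmed 14.9 mean(454.0 -394.8)
h0b n173 c(419.1 -283.0) 41.8x17.1 long side at 71.0 deg zmed 47.2 mean(418.0 -287.5)
h1b n200 c(452.3 -387.5) 45.3x18.2 long side at 68.7 deg zmed 47.2 mean(450.4 -392.0)
box n488 c(389.6 185.9) 227.2x74.4 long side at 86.7 deg zmed 14.1 mean(389.2 178.8)
console n2849 c(625.2 -240.7) 221.6x122.3 long side at 89.7 deg zmed 32.4 mean(625.6 -259.4)
bed n1307 c(587.6 225.5) 280.1x228.7 long side at -86.7 deg zmed 32.5 mean(557.5 171.6)
wheel n710 c(607.7 72.1) 114.3x113.9 long side at -71.0 deg zmed 112.7 mean(608.2 70.5)
w [ 0.    -0.     0.239] d [ 584.3 -532.7  -98.7] rows>=12.7 q6 1.57 t 1.2
```

Request:
{"op": "carry_out", "data": {"plan": [0,0,0.1,150,-140,-50,60,0,0,0.239,400,-530,-20,60,0,0,0.239,400,-530,-20,60,0,0,0.239,400,-540,-20,60,0,0,0.239,510,-540,-20,60,0,0,0.239,510,-540,-20,60,0,0,0.239,510,-540,-20,60,0,0,0.239,510,-540,-20,60,0,0,0.239,510,-540,-20,60,0,0,0.239,510,-540,-20,60,0,0,0.239,510,-540,-20,60,0,0,0.239,510,-540,-20,60,0,0,0.239,510,-540,-20,60,0,0,0.239,510,-540,-20,60], "squeeze": 50}}

```text
time: 2.95
tool_pos: [0.4883, 0.0542, 0.251]
tool_rot: [[0.997, 0.08, -0.006], [0.08, -0.996, 0.048], [-0.002, -0.049, -0.999]]
wrist_force: [-0.2, 0.0, -0.2]
grip_width: 0.0601
grip_force: 0.0
```

```bash
python3 - <<'E'
from h import *
p,W=cloud('wrist','w1'); np.save('pics/w1.npy',W)
print(get_state()['tool_pos'])
print('bar',rect(W,.45,.67,.16,.3,.08,.105))
print('box',rect(W,.33,.45,.05,.30,.009,.025))
print('wheel',rect(W,.53,.68,.0,.16,.09,.12))
print('tray',rect(W,.44,.7,.17,.32,.05,.07))
for t in['pocket0','bar','box','wheel_centre','pointer','index']:
    print(t,[(np.round(r['location'],4).tolist(),round(r['p'],2)) for r in mark_of('wrist',t)])
move(557.5,232,66,97)
E
```

```text
[0.48869269 0.05448049 0.25098637]
bar n6694 c(555.3 232.6) 151.6x25.6 long side at 7.0 deg zmed 94.0 mean(560.0 230.6)
box n2102 c(388.6 189.4) 222.5x75.2 long side at 86.7 deg zmed 15.3 mean(393.1 191.4)
wheel n8535 c(592.8 74.8) 116.6x86.8 long side at -86.5 deg zmed 111.4 mean(594.3 74.0)
tray n13370 c(556.0 238.0) 168.7x126.1 long side at 3.5 deg zmed 51.2 mean(561.4 233.6)
pocket0 [([0.6095, 0.2685, 0.0488], 0.79), ([0.5211, 0.208, 0.0473], 0.75), ([0.521, 0.2631, 0.0482], 0.74), ([0.6158, 0.2115, 0.0509], 0.73)]
bar [([0.5592, 0.236, 0.056], 0.7)]
box [([0.3842, 0.1853, 0.003], 0.55)]
wheel_centre [([0.3838, 0.1839, 0.001], 0.7), ([0.6048, 0.0748, 0.1039], 0.61)]
pointer []
index []
w [-0.048  0.001 -0.043] d [  84.4 -163.   193.5] rows>=4.3 q6 3.14 t 3.3
```

View pics/w1.png

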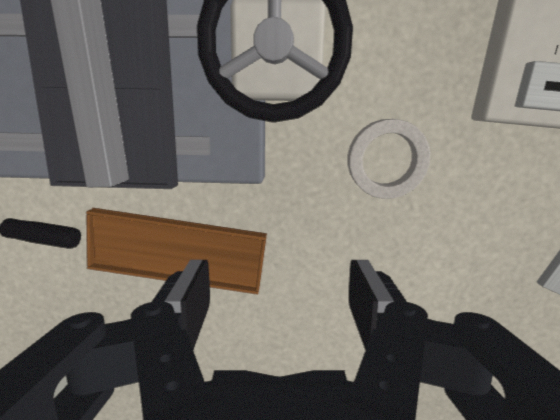

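```bash
python3 - <<'E'
s=open('h.py').read(); i=s.index('def move')
s=s[:i]+'''def move(x,y,z,ydeg,k=None):
    "tool down, TCP at x,y,z mm, tool y (closing line) at ydeg in world (mod 180); picks the q6 nearest 0 unless k given"
    s=get_state(); Rt=np.array(s['tool_rot']); p=np.array(s['tool_pos'])*1000
    q1=np.arctan2(y,x); c=[]
    for a in(ydeg+90,ydeg+270):
        psi=np.radians(a); q6=(q1+np.pi-psi+np.pi)%(2*np.pi)-np.pi; c.append((abs(q6),q6,psi))
    _,q6,psi=sorted(c)[k or 0]
    Z=np.array([0,0,-1.]); X=np.array([np.cos(psi),np.sin(psi),0]); G=np.stack([X,np.cross(Z,X),Z],1)
    w=R.from_matrix(Rt.T@G).as_rotvec(); d=Rt.T@(np.array([x,y,z])-p)
    n=max(np.linalg.norm(d)/62.5,np.degrees(np.linalg.norm(w))/10.7)
    print('w',np.round(w,3),'d',np.round(d,1),'rows>=%.1f'%n,'q6 %.2f->%.2f'%(s['qpos'][5],q6),'t %.1f'%s['time'])
'''
open('h.py','w').write(s)
from h import *
move(557.5,232.5,150,97)
E
```

```text
w [1.000e-03 7.500e-02 3.098e+00] d [  84.3 -167.6  109.6] rows>=16.6 q6 3.14->0.27 t 3.3
```

Request:
{"op": "carry_out", "data": {"plan": [-0.03,0.03,-1.5,40,-80,50,60,-0.03,0.03,-1.5,40,-80,50,60,-0.03,0.03,-1.5,40,-80,50,60,-0.03,0.03,-1.5,40,-80,50,60,-0.03,0.03,-1.5,40,-80,50,60,-0.03,0.03,-1.5,40,-80,50,60,-0.03,0.03,-1.5,40,-80,50,60,-0.03,0.03,-1.5,40,-80,50,60,-0.03,0.03,-1.5,40,-80,50,60,0.001,0.075,3.098,84,-168,110,60,0.001,0.075,3.098,84,-168,110,60,0.001,0.075,3.098,84,-168,110,60,0.001,0.075,3.098,84,-168,110,60,0.001,0.075,3.098,84,-168,110,60,0.001,0.075,3.098,84,-168,110,60,0.001,0.075,3.098,84,-168,110,60,0.001,0.075,3.098,84,-168,110,60,0.001,0.075,3.098,84,-168,110,60,0.001,0.075,3.098,84,-168,110,60,0.001,0.075,3.098,84,-168,110,60]}}

```text
time: 5.8
tool_pos: [0.5575, 0.2332, 0.1494]
tool_rot: [[-0.993, -0.116, -0.0], [-0.116, 0.993, 0.0], [0.0, 0.0, -1.0]]
wrist_force: [-0.3, -0.1, -0.4]
grip_width: 0.06
grip_force: 0.0
```

```bash
python3 - <<'E'
from h import *
p,W=cloud('wrist','w2')
print(get_state()['tool_pos'],get_state()['tool_rot'][:2])
print('bar',rect(W,.45,.67,.16,.3,.08,.105))
move(557.5,232.5,66,97)
E
```

```text
[0.55750591 0.23312418 0.14942444] [[-9.93141424e-01 -1.16919052e-01 -2.17618702e-04]
 [-1.16919103e-01  9.93141413e-01  2.39721585e-04]]
bar n10150 c(559.6 233.4) 160.1x24.0 long side at 6.9 deg zmed 94.4 mean(551.2 232.4)
w [ 0.    -0.    -0.005] d [ 0.1 -0.6 83.4] rows>=1.3 q6 0.28->0.27 t 5.8
```

View pics/w2.png

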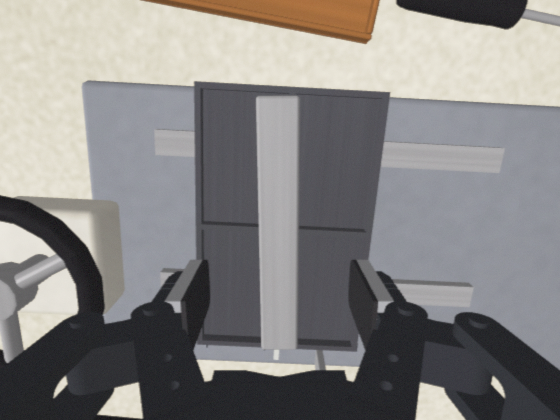

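The bar is seen centred between the open fingers (column 278), about 160 x 24, as it must be. Grasp it.

Request:
{"op": "carry_out", "data": {"plan": [0,0,-0.005,-2,0,45,60,0,0,-0.005,-2,0,83,60,0,0,-0.005,-2,0,83,60,0,0,-0.005,-2,0,83,15,0,0,-0.005,-2,0,83,15,0,0,-0.005,-2,0,83,15,0,0,-0.005,-2,0,83,15,0,0,-0.005,-2,0,83,15,0,0,-0.005,-2,0,83,15,0,0,-0.005,-2,0,60,15,0,0,-0.005,-2,0,20,15,0,0,-0.005,-2,0,-10,15,0,0,-0.005,-2,0,-10,15,0,0,-0.005,-2,0,-10,15], "squeeze": 70}}

```text
time: 7.6
tool_pos: [0.5591, 0.2333, 0.1584]
tool_rot: [[-0.992, -0.127, -0.001], [-0.127, 0.992, -0.0], [0.001, -0.0, -1.0]]
wrist_force: [0.1, -0.1, -6.0]
grip_width: 0.0227
grip_force: 69.9
```

```bash
python3 - <<'E'
from h import *
s=get_state();print(s['tool_pos'],s['grip_width'],s['grip_force'],s['wrist_force'])
p,W=cloud('wrist','w3'); 
print('bar',rect(W,.45,.67,.16,.3,.13,.2))
print('tray',rect(W,.44,.7,.17,.32,.05,.062)); print('box',rect(W,.33,.45,.05,.30,.009,.022))
p,W=cloud('top'); print('box',rect(W,.33,.45,.05,.275,.009,.022)); print('tray',rect(W,.46,.66,.17,.32,.044,.062))
for c in('top','wrist','side'):
  if c=='side': capture(c)
  for t in['box','pocket0','pointer','index']: print(c,t,[(np.round(r['location'],4).tolist(),round(r['p'],2)) for r in mark_of(c,t)])
np.save('pics/w3.npy',W)
E
```

```text
[0.55908551 0.23327101 0.15840951] 0.022715036464258858 69.94771599769592 [ 0.10879819 -0.13438677 -6.02730784]
bar n23418 c(536.1 226.9) 114.2x55.1 long side at 19.7 deg zmed 184.4 mean(531.1 230.2)
tray n16388 c(583.1 239.1) 222.4x124.5 long side at 3.6 deg zmed 51.0 mean(537.5 238.1)
box n1818 c(425.5 216.0) 172.8x28.8 long side at -82.8 deg zmed 15.7 mean(424.1 222.8)
box n219 c(393.6 151.3) 149.7x102.4 long side at -88.8 deg zmed 14.9 mean(387.9 134.4)
tray n1304 c(565.4 235.0) 190.8x119.7 long side at 3.5 deg zmed 51.3 mean(569.0 210.1)
top box [([0.3846, 0.1825, 0.0034], 0.81)]
top pocket0 [([0.5211, 0.2653, 0.0501], 0.97), ([0.6148, 0.2716, 0.0459], 0.82), ([0.6154, 0.2111, 0.0507], 0.65), ([0.526, 0.2042, 0.0489], 0.58), ([0.5586, 0.232, 0.168], 0.34)]
top pointer [([0.6793, 0.246, 0.0447], 0.67)]
top index [([0.5272, -0.4531, 0.0], 0.53), ([0.6879, 0.2826, 0.0338], 0.43)]
wrist box []
wrist pocket0 [([0.5182, 0.2613, 0.0497], 0.86), ([0.6161, 0.21, 0.0497], 0.78), ([0.5225, 0.2097, 0.0491], 0.7)]
wrist pointer []
wrist index [([0.6876, 0.2804, 0.0331], 0.47)]
side box [([0.3884, 0.1806, 0.0004], 0.61), ([0.7601, -0.1509, 0.0015], 0.32)]
side pocket0 [([0.6105, 0.2119, 0.0488], 0.91), ([0.5231, 0.2018, 0.048], 0.76), ([0.617, 0.2711, 0.0468], 0.62), ([0.5201, 0.2649, 0.0499], 0.58)]
side pointer [([0.6797, 0.2457, 0.0477], 0.56)]
side index [([0.6851, 0.2823, 0.0276], 0.39), ([0.4166, -0.2839, 0.0002], 0.28)]
```

```bash
python3 - <<'E'
from h import *
move(387,181,70,176.5);move(387,181,70,176.5,1)
W=np.load('pics/w1.npy')
m=(W[...,2]>.010)&(W[...,2]<.022)&(W[...,0]<.45)&(W[...,1]>.05)
n,l,st,c=cv2.connectedComponentsWithStats(m.astype(np.uint8))
for i in range(1,n):
    if st[i,4]>150:
        Q=W[l==i]; print(st[i,4],cv2.minAreaRect((Q[:,:2]*1000).astype(np.float32)))
E
```

```text
w [ 0.    -0.    -1.382] d [177.8 -30.1  89.4] rows>=7.4 q6 0.27->-1.07 t 8.3
w [-0.    -0.     1.759] d [177.8 -30.1  89.4] rows>=9.4 q6 0.27->2.07 t 8.3
1981 ((388.1586608886719, 183.1499481201172), (209.87478637695312, 75.24169921875), 86.57742309570312)
599 ((406.3809509277344, 339.7001953125), (86.10660552978516, 25.156892776489258), 70.66648864746094)
```

Request:
{"op": "carry_out", "data": {"plan": [0,0,-0.18,22,-4,0,15,0,0,-0.36,44,-8,0,15,0,0,-0.54,66,-12,0,15,0,0,-0.72,90,-16,0,15,0,0,-0.9,115,-20,0,15,0,0,-1.08,140,-24,0,15,0,0,-1.26,160,-26,0,15,0,0,-1.382,177,-28,0,15,0,0,-1.382,177,-28,50,15,0,0,-1.382,177,-28,90,15,0,0,-1.382,177,-28,90,15,0,0,-1.382,177,-28,90,15]}}

```text
time: 9.85
tool_pos: [0.3883, 0.1835, 0.0709]
tool_rot: [[-0.061, -0.998, 0.001], [-0.998, 0.061, 0.001], [-0.001, -0.001, -1.0]]
wrist_force: [0.6, -0.1, -5.0]
grip_width: 0.0225
grip_force: 70.4
```

```bash
python3 - <<'E'
from h import *
s=get_state();print(s['tool_pos'],s['grip_width'],s['grip_force'],s['wrist_force'])
p,W=cloud('wrist','w4'); 
m=(W[...,2]>.06)&(W[...,2]<.12);Q=W[m];print('bar?',cv2.minAreaRect((Q[:,:2]*1000).astype(np.float32)))
move(388,182.5,15,176.5)
E
```

```text
[0.38825317 0.18354875 0.07090717] 0.022505419927456787 70.3612768650055 [ 0.59508866 -0.07431493 -5.04836771]
bar? ((440.28131103515625, 190.00181579589844), (203.37945556640625, 105.73170471191406), 29.85189437866211)
w [-0.002  0.001 -0.   ] d [ 1.3  0.6 56.1] rows>=0.9 q6 -1.07->-1.07 t 9.9
```

View pics/w4.png

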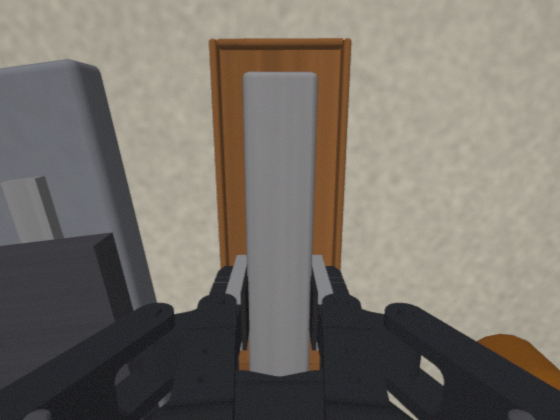

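The bar is parallel to the box (columns 218–343) and centred over it. Lower.

Request:
{"op": "carry_out", "data": {"plan": [0,0,0,1,0,25,15,0,0,0,1,0,45,15,0,0,0,1,0,52,15,0,0,0,1,0,55,15,0,0,0,1,0,56,15,0,0,0,1,0,57,15,0,0,0,1,0,57,15]}}

```text
time: 10.78
tool_pos: [0.3882, 0.1825, 0.0144]
tool_rot: [[-0.061, -0.998, 0.002], [-0.998, 0.061, 0.001], [-0.001, -0.002, -1.0]]
wrist_force: [-10.2, -6.1, 32.1]
grip_width: 0.023
grip_force: 75.7
```

Request:
{"op": "carry_out", "data": {"plan": [0,0,0,0,0,-1,33,0,0,0,0,0,-1,33,0,0,0,0,0,-1,33,0,0,0,0,0,-25,33,0,0,0,0,0,-80,60,0,0,0,0,0,-140,60,0,0,0,0,0,-140,60]}}

```text
time: 11.65
tool_pos: [0.3896, 0.1832, 0.1564]
tool_rot: [[-0.061, -0.998, 0.006], [-0.998, 0.061, 0.003], [-0.003, -0.006, -1.0]]
wrist_force: [-0.4, 0.5, -0.1]
grip_width: 0.06
grip_force: 0.0
```

```bash
python3 - <<'E'
from h import *
p,W=cloud('wrist','w5'); 
print('bar',rect(W,.33,.45,.05,.32,.03,.05),'mid',rect(W,.33,.45,.05,.32,.022,.033))
move(417.5,-282,180,-19.5); move(417.5,-282,180,-19.5,1); print(get_state()['tool_pos'])
E
```

```text
bar n6346 c(388.7 181.5) 158.5x24.0 long side at 86.1 deg zmed 40.3 mean(388.3 175.2) mid n383 c(395.0 310.6) 20.6x18.8 long side at 81.6 deg zmed 24.7 mean(395.4 310.0)
w [-0.003 -0.004 -2.862] d [462.  -57.3 -26.6] rows>=15.3 q6 -1.07->1.32 t 11.7
w [-0.003  0.002  0.279] d [462.  -57.3 -26.6] rows>=7.5 q6 -1.07->-1.82 t 11.7
[0.38862353 0.18272691 0.15407109]
```

Request:
{"op": "carry_out", "data": {"plan": [0,0,0.1,60,-8,-26,50,0,0,0.2,120,-16,-26,50,0,0,0.279,180,-24,-26,50,0,0,0.279,240,-32,-26,50,0,0,0.279,300,-40,-26,50,0,0,0.279,360,-48,-26,50,0,0,0.279,420,-54,-26,50,-0.003,0.002,0.279,462,-57,-26,50,-0.003,0.002,0.279,462,-57,-26,50,-0.003,0.002,0.279,462,-57,-26,50,-0.003,0.002,0.279,462,-57,-26,50]}}

```text
time: 13.08
tool_pos: [0.416, -0.2814, 0.178]
tool_rot: [[-0.333, -0.943, -0.004], [-0.943, 0.333, -0.001], [0.002, 0.004, -1.0]]
wrist_force: [-0.1, -0.4, -0.3]
grip_width: 0.0494
grip_force: 0.0
```

```bash
python3 - <<'E'
from h import *
p,W=cloud('wrist','w6'); 
print('h0b',rect(W,.34,.48,-.34,-.225,.035,.055)); print('h1b',rect(W,.39,.51,-.45,-.335,.035,.055))
print('h0',rect(W,.34,.48,-.34,-.225,.008,.055)); print(get_state()['tool_pos'])
print([np.round(r['location'],4).tolist()+[round(r['p'],2)] for r in mark_of('wrist','holder0')])
move(417,-281.5,14,-19.5,1)
E
```

```text
h0b n1105 c(418.9 -282.1) 39.8x18.0 long side at 70.5 deg zmed 46.2 mean(418.5 -283.4)
h1b n1396 c(481.3 -361.0) 40.0x18.8 long side at 63.4 deg zmed 46.3 mean(479.8 -360.9)
h0 n5071 c(432.3 -298.5) 116.3x67.8 long side at -19.5 deg zmed 12.7 mean(422.4 -288.3)
[ 0.41611383 -0.2815148   0.17818823]
[[0.4189, -0.2831, -0.0006, 0.77], [0.4836, -0.3647, 0.0001, 0.57]]
w [ 0.003 -0.002  0.001] d [ -0.8  -1.2 164.4] rows>=2.6 q6 -1.82->-1.82 t 13.2
```

View pics/w6.png

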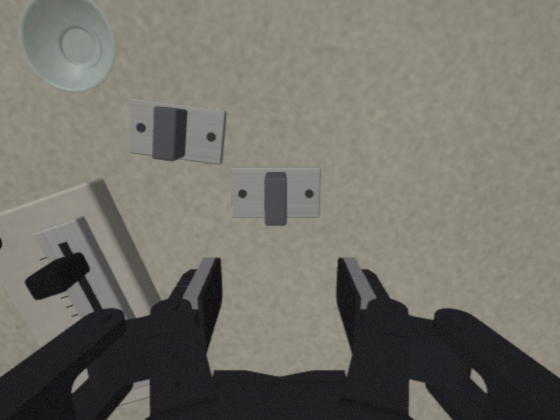

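Holder 1 has been knocked to (481,-361) mm (pixel (178,131)); holder 0 is straight ahead at (276,193). Grasp holder 0.

Request:
{"op": "carry_out", "data": {"plan": [0.003,-0.002,0,-1,-3,60,45,0.003,-0.002,0,-1,-3,120,45,0.003,-0.002,0,-1,-3,150,45,0.003,-0.002,0,-1,-3,163,45,0.003,-0.002,0,-1,-3,163,45,0.003,-0.002,0,-1,-3,163,45,0.003,-0.002,0,-1,-3,163,8,0.003,-0.002,0,-1,-3,163,8,0.003,-0.002,0,-1,-3,163,8,0.003,-0.002,0,-1,-3,163,8,0.003,-0.002,0,-1,-3,163,8,0.003,-0.002,0,-1,-3,163,8,0.003,-0.002,0,-1,-3,140,8,0.003,-0.002,0,-1,-3,90,8,0.003,-0.002,0,-1,-3,40,8,0.003,-0.002,0,-1,-3,10,8,0.003,-0.002,0,-1,-3,10,8]}}

```text
time: 15.3
tool_pos: [0.4203, -0.2833, 0.1707]
tool_rot: [[-0.334, -0.943, 0.003], [-0.943, 0.334, -0.003], [0.001, -0.004, -1.0]]
wrist_force: [0.1, 0.7, -2.2]
grip_width: 0.017
grip_force: 69.0
```

```bash
python3 - <<'E'
from h import *
s=get_state();print(s['tool_pos'],s['grip_width'],s['grip_force'],s['wrist_force'])
c=np.array([567.5,238]);a=np.radians(3.5);ex=np.array([np.cos(a),np.sin(a)]);ey=np.array([-ex[1],ex[0]])
for i in(-47,47):
  for j in(-30,30):print(i,j,c+i*ex+j*ey)
move(522.4,205.2,170,3.5,0);move(522.4,205.2,170,3.5,1)
E
```

```text
[ 0.42028073 -0.28328404  0.17066089] 0.017021644206301475 69.01936054229736 [ 0.05149745  0.7451743  -2.24513669]
-47 -30 [522.41912066 205.18667469]
-47 30 [518.75620829 265.07476259]
47 -30 [616.24379171 210.92523741]
47 30 [612.58087934 270.81332531]
w [-0.004 -0.002 -0.401] d [-4.946e+02  6.680e+01 -3.000e-01] rows>=8.0 q6 -1.82->-1.26 t 15.3
w [-0.003  0.005  2.74 ] d [-4.946e+02  6.680e+01 -3.000e-01] rows>=14.7 q6 -1.82->1.88 t 15.3
```

Request:
{"op": "carry_out", "data": {"plan": [0,0,-0.04,-50,7,0,8,0,0,-0.08,-100,14,0,8,0,0,-0.12,-150,20,0,8,0,0,-0.16,-200,27,0,8,0,0,-0.2,-250,34,0,8,0,0,-0.24,-300,41,0,8,0,0,-0.28,-350,47,0,8,0,0,-0.32,-400,54,0,8,0,0,-0.36,-450,60,0,8,-0.004,-0.002,-0.401,-485,66,0,8,-0.004,-0.002,-0.401,-495,67,0,8,-0.004,-0.002,-0.401,-495,67,0,8,-0.004,-0.002,-0.401,-495,67,45,8,-0.004,-0.002,-0.401,-495,67,70,8,-0.004,-0.002,-0.401,-495,67,70,8,-0.004,-0.002,-0.401,-495,67,70,8]}}

```text
time: 17.3
tool_pos: [0.5217, 0.2059, 0.0993]
tool_rot: [[0.06, -0.998, -0.003], [-0.998, -0.06, 0.002], [-0.003, 0.002, -1.0]]
wrist_force: [0.0, 0.1, -1.6]
grip_width: 0.0174
grip_force: 68.8
```

```bash
python3 - <<'E'
from h import *
s=get_state();print(s['tool_pos'],s['grip_width'],s['grip_force'],s['wrist_force'])
p,W=cloud('wrist','w7'); print([np.round(r['location'],4).tolist()+[round(r['p'],2)] for r in mark_of('wrist','pocket0')])
print('tray',rect(W,.44,.7,.16,.32,.045,.06))
move(522.4,205.2,65,3.5)
E
```

```text
[0.52168478 0.20591503 0.09930398] 0.01741826084135306 68.76092433929443 [ 0.0438828   0.0563386  -1.57606922]
[[0.6095, 0.2675, 0.0467, 0.93], [0.6154, 0.2124, 0.0502, 0.71]]
tray n33586 c(585.5 239.6) 227.5x125.0 long side at 3.6 deg zmed 50.7 mean(601.2 219.0)
w [ 0.002  0.003 -0.001] d [ 1.3 -0.4 34.5] rows>=0.6 q6 -1.26->-1.26 t 17.4
```

View pics/w7.png

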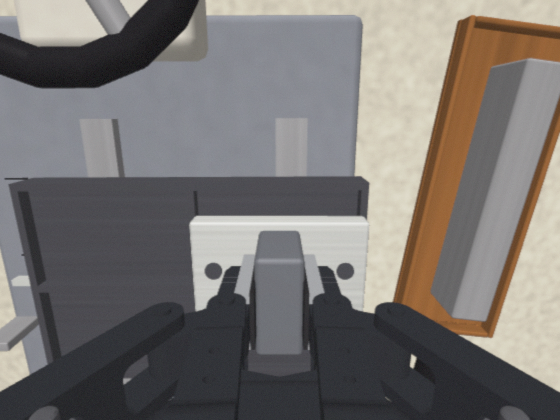

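Holder hangs level over its pocket (plate columns 191–366, pocket 197–367). Lower it.

Request:
{"op": "carry_out", "data": {"plan": [0,0,0,1,1,15,8,0,0,0,1,1,25,8,0,0,0,1,1,32,8,0,0,0,1,1,35,8,0,0,0,1,1,36,8,0,0,0,1,1,36,8]}}

```text
time: 18.15
tool_pos: [0.5196, 0.2054, 0.0661]
tool_rot: [[0.061, -0.998, -0.002], [-0.998, -0.061, 0.003], [-0.003, 0.002, -1.0]]
wrist_force: [-33.2, -11.8, 78.3]
grip_width: 0.0168
grip_force: 80.7
```

Request:
{"op": "carry_out", "data": {"plan": [0,0,0,-1,0,-2,8,0,0,0,-1,0,-2,8]}}

```text
time: 18.4
tool_pos: [0.5196, 0.2055, 0.0661]
tool_rot: [[0.06, -0.998, -0.003], [-0.998, -0.06, 0.001], [-0.001, 0.003, -1.0]]
wrist_force: [-19.1, -13.3, 45.9]
grip_width: 0.017
grip_force: 76.2
```

```bash
python3 - <<'E'
from h import *
s=get_state();print(s['tool_pos'],s['wrist_force'])
p,W=cloud('side'); 
print('plate',rect(W,.47,.58,.17,.24,.057,.072),'floor',np.nanmedian(W[(W[...,0]>.58)&(W[...,0]<.65)&(W[...,1]>.19)&(W[...,1]<.23)][:,2]))
p,W=cloud('wrist','w8'); print('plate',rect(W,.47,.58,.17,.24,.058,.08))
Q=W[(W[...,0]>.59)&(W[...,0]<.64)&(W[...,1]>.195)&(W[...,1]<.225)];print('floor',np.median(Q[:,2]))
m=(W[...,0]>.485)&(W[...,0]<.503)&(W[...,1]>.18)&(W[...,1]<.22);print('plateR',np.median(W[m][:,2]))
m=(W[...,0]>.542)&(W[...,0]<.555)&(W[...,1]>.18)&(W[...,1]<.22);print('plateL',np.median(W[m][:,2]))
E
```

```text
[0.51956839 0.20550706 0.0661321 ] [-19.08485804 -13.29579187  45.86036419]
plate n382 c(525.5 205.1) 106.1x69.7 long side at 0.3 deg zmed 62.7 mean(521.5 196.9) floor 0.05418545332875192
plate n12238 c(526.3 202.2) 104.3x58.0 long side at 3.5 deg zmed 62.1 mean(522.1 194.3)
floor 0.05052017788082604
plateR 0.11871724040985959
plateL 0.11740568954517858
```

View pics/w8.png

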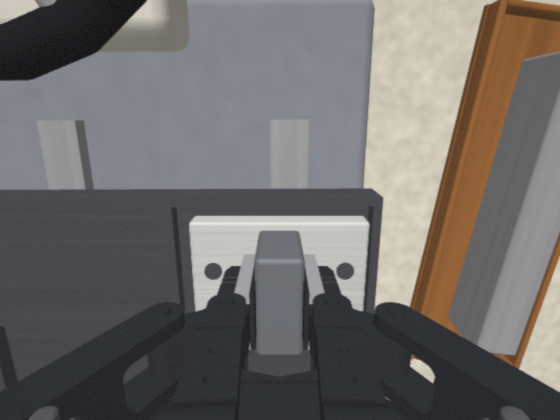

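The plate lies inside the pocket walls (columns 190–367 in 180–370) and its top is 12 mm above the floor: seated. Release.

Request:
{"op": "carry_out", "data": {"plan": [0,0,0,0,0,-1,40,0,0,0,0,0,-1,40,0,0,0,0,0,-1,40,0,0,0,0,0,-40,40,0,0,0,0,0,-90,50,0,0,0,0,0,-115,50,0,0,0,0,0,-115,50]}}

```text
time: 19.38
tool_pos: [0.5216, 0.2067, 0.1809]
tool_rot: [[0.061, -0.998, -0.001], [-0.998, -0.061, 0.003], [-0.003, 0.001, -1.0]]
wrist_force: [0.1, -0.4, -0.6]
grip_width: 0.0502
grip_force: 0.0
```

```bash
python3 - <<'E'
from h import *
p,W=cloud('wrist','w9'); print('block',rect(W,.47,.58,.16,.26,.085,.11),'plate',rect(W,.473,.568,.17,.24,.0585,.068))
p,W=cloud('top'); print('h1b',rect(W,.36,.56,-.46,-.25,.035,.055))
print([np.round(r['location'],4).tolist()+[round(r['p'],2)] for r in mark_of('top','holder0')])
move(475,-355,180,-26.6,1); move(475,-355,180,-26.6,0);print(get_state()['tool_pos'])
E
```

```text
block n1552 c(520.6 206.1) 39.8x18.1 long side at -86.2 deg zmed 96.2 mean(520.5 204.7) plate n5239 c(520.7 205.8) 94.4x69.4 long side at 0.9 deg zmed 62.2 mean(519.5 203.9)
h1b n90 c(479.4 -359.7) 40.5x17.4 long side at 61.7 deg zmed 46.2 mean(479.3 -359.2)
[[0.4783, -0.3666, 0.0058, 0.8], [0.5214, 0.2043, 0.0525, 0.54], [0.6071, 0.0716, 0.101, 0.33]]
w [0.005 0.001 0.525] d [557.2  79.1  -2.6] rows>=9.0 q6 -1.26->-1.75 t 19.5
w [-1.000e-03  7.000e-03 -2.617e+00] d [557.2  79.1  -2.6] rows>=14.0 q6 -1.26->1.39 t 19.5
[0.520072   0.20602678 0.17805816]
```

Request:
{"op": "carry_out", "data": {"plan": [0,0,0.05,55,8,-3,50,0,0,0.1,110,16,-3,50,0,0,0.15,165,24,-3,50,0,0,0.2,220,32,-3,50,0,0,0.25,275,40,-3,50,0,0,0.3,330,48,-3,50,0,0,0.35,385,56,-3,50,0,0,0.4,440,63,-3,50,0,0,0.46,500,71,-3,50,0.005,0.001,0.525,557,79,-3,50,0.005,0.001,0.525,557,79,-3,50,0.005,0.001,0.525,557,79,-3,50]}}

```text
time: 21.02
tool_pos: [0.475, -0.3541, 0.18]
tool_rot: [[-0.448, -0.894, -0.001], [-0.894, 0.448, 0.002], [-0.001, 0.001, -1.0]]
wrist_force: [0.5, 0.0, 0.5]
grip_width: 0.0503
grip_force: 0.0
```

```bash
python3 - <<'E'
from h import *
p,W=cloud('wrist','w10'); print('h1b',rect(W,.36,.56,-.46,-.25,.035,.055)); print(get_state()['tool_pos'])
move(480.5,-361,16,-27,1)
E
```

```text
h1b n1099 c(481.3 -361.4) 39.7x17.9 long side at 62.5 deg zmed 46.2 mean(480.7 -362.6)
[ 0.4753407  -0.35362549  0.18037813]
w [0.001 0.001 0.008] d [  4.5  -8.  164.4] rows>=2.6 q6 -1.75->-1.74 t 21.1
```

Request:
{"op": "carry_out", "data": {"plan": [0,0,0.016,4.5,-9,60,45,0,0,0.016,4.5,-9,120,45,0,0,0.016,4.5,-9,150,45,0,0,0.016,4.5,-9,164,45,0,0,0.016,4.5,-9,164,45,0,0,0.016,4.5,-9,164,45,0,0,0.016,4.5,-9,164,8,0,0,0.016,4.5,-9,164,8,0,0,0.016,4.5,-9,164,8,0,0,0.016,4.5,-9,164,8,0,0,0.016,4.5,-9,164,8,0,0,0.016,4.5,-9,164,8,0,0,0.016,4.5,-9,140,8,0,0,0.016,4.5,-9,90,8,0,0,0.016,4.5,-9,40,8,0,0,0.016,4.5,-9,5,8,0,0,0.016,4.5,-9,5,8]}}

```text
time: 23.2
tool_pos: [0.4827, -0.3636, 0.1793]
tool_rot: [[-0.462, -0.887, 0.005], [-0.887, 0.462, -0.003], [0.0, -0.006, -1.0]]
wrist_force: [-0.2, -0.2, -3.0]
grip_width: 0.017
grip_force: 69.0
```

```bash
python3 - <<'E'
from h import *
s=get_state();print(s['tool_pos'],s['grip_width'],s['grip_force'],s['wrist_force'])
move(518.5,265,172,3.5,0);move(518.5,265,172,3.5,1)
E
```

```text
[ 0.482711   -0.36362281  0.17926144] 0.017047530008433995 68.98252844810486 [-0.15648018 -0.16487814 -3.00481686]
w [-0.006 -0.002 -0.541] d [-574.   258.8    5.6] rows>=10.1 q6 -1.74->-1.16 t 23.2
w [-2.0e-03  7.0e-03  2.6e+00] d [-574.   258.8    5.6] rows>=13.9 q6 -1.74->1.98 t 23.2
```

Request:
{"op": "carry_out", "data": {"plan": [0,0,-0.05,-52,24,0,8,0,0,-0.1,-104,48,0,8,0,0,-0.15,-156,72,0,8,0,0,-0.2,-208,96,0,8,0,0,-0.25,-260,118,0,8,0,0,-0.3,-312,140,0,8,0,0,-0.35,-364,165,0,8,0,0,-0.4,-416,188,0,8,0,0,-0.45,-470,212,0,8,0,0,-0.5,-525,236,0,8,-0.006,-0.002,-0.541,-560,252,5,8,-0.006,-0.002,-0.541,-574,259,5,8,-0.006,-0.002,-0.541,-574,259,5,8,-0.006,-0.002,-0.541,-574,259,45,8,-0.006,-0.002,-0.541,-574,259,75,8,-0.006,-0.002,-0.541,-574,259,75,8,-0.006,-0.002,-0.541,-574,259,75,8]}}

```text
time: 25.32
tool_pos: [0.5177, 0.2656, 0.1027]
tool_rot: [[0.06, -0.998, -0.003], [-0.998, -0.06, 0.004], [-0.004, 0.003, -1.0]]
wrist_force: [0.0, 1.2, -1.8]
grip_width: 0.0171
grip_force: 68.9
```

```bash
python3 - <<'E'
from h import *
s=get_state();print(s['tool_pos'],s['grip_width'],s['grip_force'],s['wrist_force'])
p,W=cloud('wrist','w11'); print('plate',rect(W,.46,.58,.235,.32,.085,.11)); 
move(519,265.5,67.5,3.5)
E
```

```text
[0.51770253 0.26555008 0.10267498] 0.017141542924388135 68.92177820205688 [ 0.00854581  1.24342208 -1.7796554 ]
plate n9409 c(518.1 265.8) 80.4x45.4 long side at 3.2 deg zmed 96.6 mean(518.6 256.1)
w [ 0.002  0.004 -0.001] d [ 0.6 -1.1 35.5] rows>=0.6 q6 -1.16->-1.16 t 25.4
```

View pics/w11.png

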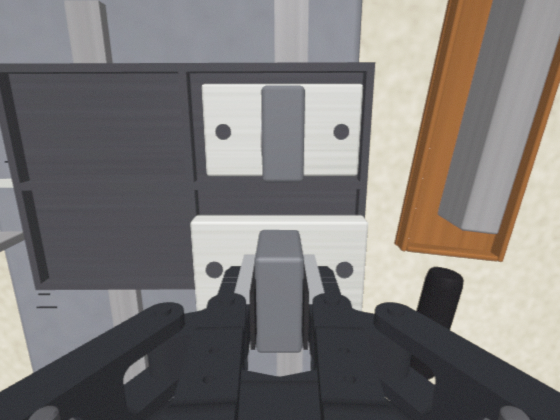

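Holder 0 sits flat in its pocket (204–362, 85–175); the second hangs over the next pocket. Lower.

Request:
{"op": "carry_out", "data": {"plan": [0,0.002,0,0,-1,15,8,0,0.002,0,0,-1,25,8,0,0.002,0,0,-1,30,8,0,0.002,0,0,-1,33,8,0,0.002,0,0,-1,34,8,0,0.002,0,0,-1,34,8]}}

```text
time: 26.12
tool_pos: [0.5176, 0.2662, 0.0683]
tool_rot: [[0.061, -0.998, -0.004], [-0.998, -0.061, 0.001], [-0.002, 0.004, -1.0]]
wrist_force: [-10.4, -4.2, 16.3]
grip_width: 0.0167
grip_force: 71.5
```

```bash
python3 - <<'E'
from h import *
p,W=cloud('wrist','w12'); print('plate',rect(W,.46,.58,.235,.32,.058,.07)); 
E
```

```text
plate n10717 c(524.3 262.7) 108.2x60.6 long side at 3.7 deg zmed 62.2 mean(521.2 256.7)
```

Plate top at 62.2 mm and contact felt: seated. Release and look from above.

Request:
{"op": "carry_out", "data": {"plan": [0,0,0,0,0,-1,40,0,0,0,0,0,-1,40,0,0,0,0,0,-1,40,0,0,0,0,0,-40,40,0,0,0,0,0,-90,40,0,0,0,10,0,-130,40,0,0,0,60,0,-130,40,0,0,0,60,0,-130,40,0,0,0,60,0,-130,40]}}

```text
time: 27.3
tool_pos: [0.5221, 0.2064, 0.197]
tool_rot: [[0.06, -0.998, -0.005], [-0.998, -0.06, 0.002], [-0.002, 0.005, -1.0]]
wrist_force: [0.2, 0.5, -0.6]
grip_width: 0.0399
grip_force: 0.0
```

```bash
python3 - <<'E'
from h import *
p,W=cloud('wrist','w13')
for y0,y1 in((.17,.235),(.237,.3)):
  print('block',rect(W,.47,.58,y0,y1,.085,.11)); 
  m=(W[...,1]>y0+.015)&(W[...,1]<y1-.015)
  for x0,x1 in((.487,.503),(.535,.553)): print('  plate z',np.median(W[m&(W[...,0]>x0)&(W[...,0]<x1)][:,2]))
print('wheel',rect(W,.53,.68,.0,.135,.095,.12))
capture('top')
for c in('top','wrist'):
 for t in('wheel_centre','pointer','index'): print(c,t,[np.round(r['location'],4).tolist()+[round(r['p'],2)] for r in mark_of(c,t)])
print(get_state()['tool_pos'])
E
```

```text
block n1370 c(520.5 206.5) 40.6x17.7 long side at -86.2 deg zmed 96.2 mean(520.5 204.8)
  plate z 0.24286231276739081
  plate z 0.26902217797007283
block n1209 c(518.6 267.0) 40.4x18.5 long side at -87.4 deg zmed 96.0 mean(518.6 264.6)
  plate z 0.062385175475667354
  plate z 0.06241582902155832
wheel n8525 c(604.8 105.1) 115.3x56.9 long side at 6.2 deg zmed 111.2 mean(604.7 104.7)
top wheel_centre [[0.6091, 0.0715, 0.1025, 0.58]]
top pointer [[0.6808, 0.2418, 0.0453, 0.83]]
top index [[0.6894, 0.2819, 0.0319, 0.43]]
wrist wheel_centre []
wrist pointer [[0.6779, 0.2446, 0.0467, 0.64]]
wrist index [[0.6862, 0.2783, 0.0299, 0.73]]
[0.52202552 0.20654398 0.19705839]
```

View pics/w13.png

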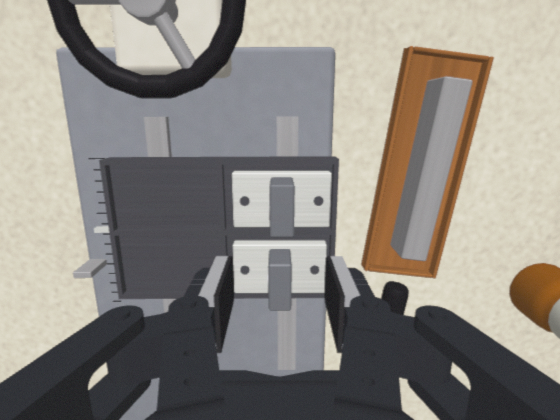

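Both holders are flat in pockets, with the wheel rim free; pointer at (101,229), index tab at (90,268), ~37 mm apart, i.e. about 440° of wheel. Go above the wheel.

```bash
python3 - <<'E'
from h import *
move(630,119.5,215,63.5,0);move(630,119.5,215,63.5,1)
E
```

```text
w [ 0.004 -0.004  2.095] d [  93.5 -102.4  -18.5] rows>=11.2 q6 -1.26->0.65 t 27.7
w [ 0.003  0.004 -1.047] d [  93.5 -102.4  -18.5] rows>=5.6 q6 -1.26->-2.49 t 27.7
```

Request:
{"op": "carry_out", "data": {"plan": [0,0,-0.15,15,-15,-18,36,0,0,-0.3,30,-30,-18,36,0,0,-0.45,45,-45,-18,36,0,0,-0.6,60,-60,-18,36,0,0,-0.75,70,-75,-18,36,0,0,-0.9,80,-90,-18,36,0.003,0.004,-1.047,93,-102,-18,36,0.003,0.004,-1.047,93,-102,-18,36,0.003,0.004,-1.047,93,-102,-18,36,0.003,0.004,-1.047,93,-102,-18,36]}}

```text
time: 28.95
tool_pos: [0.6293, 0.1201, 0.2148]
tool_rot: [[0.894, -0.448, 0.0], [-0.448, -0.894, -0.0], [0.0, 0.0, -1.0]]
wrist_force: [-1.1, -0.5, 0.5]
grip_width: 0.0359
grip_force: 0.0
```

```bash
cat >> h.py <<'E'
def wheel(W,c=(.607,.073)):
    d=np.hypot(W[...,0]-c[0],W[...,1]-c[1]); z=W[...,2]
    Q=W[(d<.075)&(d>.035)&(z>.106)&(z<.118)][:,:2]*1000   # rim crest
    from scipy.optimize import least_squares
    f=least_squares(lambda p:np.hypot(Q[:,0]-p[0],Q[:,1]-p[1])-p[2],[c[0]*1e3,c[1]*1e3,52],loss='soft_l1'); print('wheel c,r',f.x.round(1),len(Q))
    d=np.hypot(W[...,0]*1e3-f.x[0],W[...,1]*1e3-f.x[1]); S=W[(d>22)&(d<40)&(z>.09)&(z<.118)]*1e3
    h=np.histogram(np.degrees(np.arctan2(S[:,1]-f.x[1],S[:,0]-f.x[0]))%360,bins=60,range=(0,360))
    print('spoke angles',[(int(b),int(n)) for n,b in zip(*h) if n>30])
E
python3 - <<'E'
from h import *
p,W=cloud('wrist','w14'); wheel(W); print(get_state()['tool_pos'])
move(630,119.5,86,63.5,1)
for k in range(1,16):
    t=np.radians(8*k); print(f"0, 0, {t:.3f}, {52*np.sin(t):.1f}, {52*(1-np.cos(t)):.1f}",end=' | ')
E
```

```text
wheel c,r [610.2  75.8  50.4] 7929
spoke angles [(0, 117), (6, 110), (114, 82), (120, 109), (126, 85), (234, 85), (240, 114), (246, 94), (354, 88)]
[0.6293139  0.12002317 0.21477098]
w [ 0.    -0.    -0.001] d [  0.8   0.2 128.8] rows>=2.1 q6 -2.49->-2.49 t 29.0
0, 0, 0.140, 7.2, 0.5 | 0, 0, 0.279, 14.3, 2.0 | 0, 0, 0.419, 21.2, 4.5 | 0, 0, 0.559, 27.6, 7.9 | 0, 0, 0.698, 33.4, 12.2 | 0, 0, 0.838, 38.6, 17.2 | 0, 0, 0.977, 43.1, 22.9 | 0, 0, 1.117, 46.7, 29.2 | 0, 0, 1.257, 49.5, 35.9 | 0, 0, 1.396, 51.2, 43.0 | 0, 0, 1.536, 52.0, 50.2 | 0, 0, 1.676, 51.7, 57.4 | 0, 0, 1.815, 50.5, 64.6 | 0, 0, 1.955, 48.2, 71.5 | 0, 0, 2.094, 45.0, 78.0 |
```

View pics/w14.png

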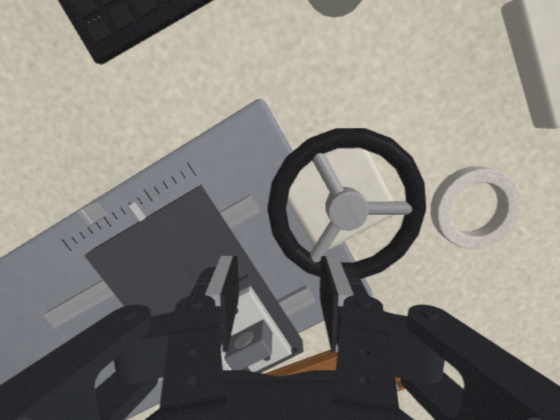

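```bash
python3 - <<'E'
from h import *
def f(W,n):
    d=np.hypot(W[...,0]-.608,W[...,1]-.074); m=(d<.075)&(W[...,2]>.098)&(W[...,2]<.118); Q=(W[m][:,:2]*1000).astype(np.float32)
    hull=cv2.convexHull(Q)[:,0]; 
    from scipy.optimize import least_squares
    r=least_squares(lambda p:np.hypot(hull[:,0]-p[0],hull[:,1]-p[1])-p[2],[608,74,59],loss='soft_l1').x
    h=W[(d<.013)&(W[...,2]>.095)]*1e3; print(n,len(Q),r.round(1),cv2.minEnclosingCircle(Q),'hub z',np.median(h[:,2]).round(1))
    H=W[(d<.024)&(d>=0)&(W[...,2]>.1)]*1e3
for c in('wrist','wrist','top','side'): f(cloud(c)[1],c)
print([np.round(r['location'],4).tolist()+[round(r['p'],2)] for r in mark_of('wrist','wheel_centre')])
E
```

```text
wrist 10629 [608.9  75.8  58.1] ((609.1401977539062, 75.73590087890625), 58.50209045410156) hub z 286.3
wrist 10617 [609.   75.8  58. ] ((608.5712890625, 75.68026733398438), 58.76896667480469) hub z 286.3
top 453 [606.6  73.1  56.5] ((605.7329711914062, 73.29562377929688), 58.43013000488281) hub z 729.3
side 689 [608.4  72.3  58.3] ((606.8196411132812, 75.25650024414062), 61.455902099609375) hub z 433.5
[[0.6075, 0.0745, 0.1041, 0.89]]
```

Request:
{"op": "carry_out", "data": {"plan": [0,0,0,1,-2,50,36,0,0,0,1,-2,90,36,0,0,0,1,-2,115,36,0,0,0,1,-2,128,36,0,0,0,1,-2,128,36,0,0,0,1,-2,128,36,0,0,0,1,-2,128,5,0,0,0,1,-2,128,5,0,0,0,1,-2,128,5,0,0,0,1,-2,128,5,0,0,0,1,-2,128,5,0,0,0,1,-2,128,5], "squeeze": 40}}

```text
time: 30.75
tool_pos: [0.6317, 0.1203, 0.0877]
tool_rot: [[0.894, -0.447, 0.001], [-0.447, -0.894, -0.001], [0.002, 0.0, -1.0]]
wrist_force: [-3.4, -5.2, 7.3]
grip_width: 0.0137
grip_force: 38.1
```

```bash
python3 - <<'E'
from h import *
s=get_state();F=np.array(s['wrist_force']);Rt=np.array(s['tool_rot']);print(s['tool_pos'],'F tool',(Rt.T@F).round(1),s['grip_width'],s['grip_force'],s['torque'])
E
```

```text
[0.6317337  0.12026856 0.08769473] F tool [-0.8  6.2 -7.3] 0.013678122955370289 38.11518207192421 [-1.04946485  0.65764825 -0.15342392]
```

Gripped rim (13.7 mm, side force 6 N, so the centre estimate holds). Crank clockwise 120°.

Request:
{"op": "carry_out", "data": {"plan": [0,0,0.14,7.2,0.5,0,5,0,0,0.279,14.3,2,0,5,0,0,0.419,21.2,4.5,0,5,0,0,0.559,27.6,7.9,0,5,0,0,0.698,33.4,12.2,0,5,0,0,0.838,38.6,17.2,0,5,0,0,0.977,43.1,22.9,0,5,0,0,1.117,46.7,29.2,0,5,0,0,1.257,49.5,35.9,0,5,0,0,1.396,51.2,43,0,5,0,0,1.536,52,50.2,0,5,0,0,1.676,51.7,57.4,0,5,0,0,1.815,50.5,64.6,0,5,0,0,1.955,48.2,71.5,0,5,0,0,2.094,45,78,0,5,0,0,2.094,45,78,0,5], "squeeze": 70}}

```text
time: 32.75
tool_pos: [0.6361, 0.0321, 0.0877]
tool_rot: [[-0.835, -0.551, -0.0], [-0.551, 0.835, 0.002], [-0.001, 0.002, -1.0]]
wrist_force: [-8.3, 9.3, 10.7]
grip_width: 0.0127
grip_force: 67.2
```

```bash
python3 - <<'E'
from h import *
s=get_state();F=np.array(s['wrist_force']);Rt=np.array(s['tool_rot']);print(s['tool_pos'],Rt[:2,0],'F tool',(Rt.T@F).round(1),s['grip_width'],s['grip_force'],s['qpos'])
capture('top');capture('side')
for c in('top','side'):
 for t in('pointer','index'): print(c,t,[np.round(r['location'],4).tolist()+[round(r['p'],2)] for r in mark_of(c,t)])
E
```

```text
[0.63610788 0.03207268 0.08774672] [-0.83476249 -0.55060925] F tool [  1.9  12.3 -10.7] 0.012708814551164902 67.1988496184349 [ 0.04932046  0.55246469  0.09487496  1.11328046  0.00213328 -0.53377483]
top pointer [[0.6809, 0.2551, 0.0466, 0.68]]
top index [[0.6878, 0.2813, 0.0319, 0.36]]
side pointer [[0.6838, 0.2563, 0.0484, 0.95], [0.5166, 0.276, 0.0502, 0.28]]
side index []
```

Request:
{"op": "carry_out", "data": {"plan": [0,0,0.14,7.2,0.5,0,5,0,0,0.279,14.3,2,0,5,0,0,0.419,21.2,4.5,0,5,0,0,0.559,27.6,7.9,0,5,0,0,0.698,33.4,12.2,0,5,0,0,0.838,38.6,17.2,0,5,0,0,0.977,43.1,22.9,0,5,0,0,1.117,46.7,29.2,0,5,0,0,1.257,49.5,35.9,0,5,0,0,1.396,51.2,43,0,5,0,0,1.536,52,50.2,0,5,0,0,1.676,51.7,57.4,0,5,0,0,1.815,50.5,64.6,0,5,0,0,1.955,48.2,71.5,0,5,0,0,2.094,45,78,0,5,0,0,2.094,45,78,0,5]}}

```text
time: 35.05
tool_pos: [0.5569, 0.072, 0.0878]
tool_rot: [[-0.06, 0.998, 0.002], [0.998, 0.06, 0.001], [0.001, 0.002, -1.0]]
wrist_force: [-2.7, 1.0, 7.6]
grip_width: 0.0123
grip_force: 68.1
```

Request:
{"op": "carry_out", "data": {"plan": [0,0,0,0,0,0,36,0,0,0,0,0,0,36,0,0,0,0,0,0,36,0,0,0,0,0,0,36,0,0,0,0,0,-40,36,0,0,0,0,0,-80,36,0,0,0,0,0,-80,36,0,0,0,0,0,-80,36]}}

```text
time: 36.05
tool_pos: [0.5562, 0.0712, 0.1661]
tool_rot: [[-0.061, 0.998, -0.0], [0.998, 0.061, -0.0], [-0.0, -0.0, -1.0]]
wrist_force: [-0.9, -0.1, -0.9]
grip_width: 0.036
grip_force: 0.0
```

```bash
python3 - <<'E'
from h import *
s=get_state();Rt=np.array(s['tool_rot']);print(s['tool_pos'],Rt[:2,0],s['wrist_force'],s['qpos'])
capture('side');p,W=cloud('top'); wheel(W)
for c in('top','side'):
 for t in('pointer','index'): print(c,t,[np.round(r['location'],4).tolist()+[round(r['p'],2)] for r in mark_of(c,t)])
move(631.7,120.3,170,63.5,1)
E
```

```text
[0.55616665 0.07116894 0.16610849] [-0.06131838  0.99811822] [-0.86803746 -0.11625039 -0.9044668 ] [ 1.27411347e-01  3.56958628e-01 -5.74087596e-03  1.20833954e+00
 -2.48157303e-04  1.63685086e+00]
wheel c,r [600.3 130.3 110.2] 34
spoke angles []
top pointer [[0.678, 0.2635, 0.0444, 0.68]]
top index [[0.5963, -0.2881, 0.0841, 0.51]]
side pointer [[0.6804, 0.2641, 0.0477, 0.72]]
side index [[0.6872, 0.2812, 0.029, 0.42]]
w [-0.000e+00  1.000e-03  2.095e+00] d [44.4 78.6 -4.1] rows>=11.2 q6 1.64->-2.49 t 36.4
```

Pointer has moved about 20 mm (as 240° should give). Turn the tool by a half turn for a second bite at the same place.

Request:
{"op": "carry_out", "data": {"plan": [0,0,-0.18,0,0,0,36,0,0,-0.36,0,0,0,36,0,0,-0.54,0,0,0,36,0,0,-0.72,0,0,0,36,0,0,-0.9,0,0,0,36,0,0,-1.08,0,0,0,36,0,0,-1.26,0,0,0,36,0,0,-1.44,0,0,0,36,0,0,-1.62,0,0,0,36,0,0,-1.8,0,0,0,36,0,0,-1.98,0,0,0,36,0,0,-2.16,0,0,0,36,0,0,-2.34,0,0,0,36,0,0,-2.52,0,0,0,36,0,0,-2.7,0,0,0,36,0,0,-2.88,0,0,0,36,0,0,-3.06,0,0,0,36,0,0,3.1416,0,0,0,36,0,0,3.1416,0,0,0,36,0,0,3.1416,0,0,0,36]}}

```text
time: 38.85
tool_pos: [0.5563, 0.0712, 0.1665]
tool_rot: [[0.059, -0.998, -0.0], [-0.998, -0.059, -0.0], [0.0, 0.0, -1.0]]
wrist_force: [0.3, -0.4, -0.2]
grip_width: 0.0362
grip_force: 0.0
```

```bash
python3 - <<'E'
from h import *
s=get_state();print(s['tool_pos'],np.array(s['tool_rot'])[:2,0],s['qpos'][5])
p,W=cloud('wrist','w15');wheel(W)
for t in('pointer','index','wheel_centre'): print(t,[np.round(r['location'],4).tolist()+[round(r['p'],2)] for r in mark_of('wrist',t)])
move(556.6,71.6,87.5,183.5,0)
for k in range(1,19):
    t=np.radians(8*k); print(f"0, 0, {t:.3f}, {-52*np.sin(t):.1f}, {-52*(1-np.cos(t)):.1f}",end=' | ')
E
```

```text
[0.55626283 0.0711888  0.16646824] [ 0.05929662 -0.99824037] -1.5026867536075004
wheel c,r [607.1  73.8  50.4] 11035
spoke angles [(0, 181), (6, 142), (12, 62), (234, 111), (240, 173), (246, 168), (252, 63), (354, 100)]
pointer [[0.6769, 0.2654, 0.0476, 0.72], [0.3871, 0.1796, 0.0019, 0.23]]
index [[0.689, 0.2808, 0.0297, 0.63]]
wheel_centre [[0.6044, 0.075, 0.1033, 0.87], [0.3837, 0.1808, 0.0013, 0.21]]
w [-0. -0. -0.] d [-0.4 -0.3 79.1] rows>=1.3 q6 -1.50->-1.50 t 39.0
0, 0, 0.140, -7.2, -0.5 | 0, 0, 0.279, -14.3, -2.0 | 0, 0, 0.419, -21.2, -4.5 | 0, 0, 0.559, -27.6, -7.9 | 0, 0, 0.698, -33.4, -12.2 | 0, 0, 0.838, -38.6, -17.2 | 0, 0, 0.977, -43.1, -22.9 | 0, 0, 1.117, -46.7, -29.2 | 0, 0, 1.257, -49.5, -35.9 | 0, 0, 1.396, -51.2, -43.0 | 0, 0, 1.536, -52.0, -50.2 | 0, 0, 1.676, -51.7, -57.4 | 0, 0, 1.815, -50.5, -64.6 | 0, 0, 1.955, -48.2, -71.5 | 0, 0, 2.094, -45.0, -78.0 | 0, 0, 2.234, -41.0, -84.0 | 0, 0, 2.374, -36.1, -89.4 | 0, 0, 2.513, -30.6, -94.1 |
```

Request:
{"op": "carry_out", "data": {"plan": [0,0,0,0,0,40,36,0,0,0,0,0,70,36,0,0,0,0,0,79,36,0,0,0,0,0,79,36,0,0,0,0,0,79,36,0,0,0,0,0,79,5,0,0,0,0,0,79,5,0,0,0,0,0,79,5,0,0,0,0,0,79,5,0,0,0,0,0,79,5,0,0,0,0,0,79,5]}}

```text
time: 40.42
tool_pos: [0.5569, 0.0712, 0.0887]
tool_rot: [[0.061, -0.998, 0.002], [-0.998, -0.061, -0.0], [0.0, -0.002, -1.0]]
wrist_force: [-1.7, -0.7, 8.0]
grip_width: 0.0125
grip_force: 66.8
```

Request:
{"op": "carry_out", "data": {"plan": [0,0,0.14,-7.2,-0.5,0,5,0,0,0.279,-14.3,-2,0,5,0,0,0.419,-21.2,-4.5,0,5,0,0,0.559,-27.6,-7.9,0,5,0,0,0.698,-33.4,-12.2,0,5,0,0,0.838,-38.6,-17.2,0,5,0,0,0.977,-43.1,-22.9,0,5,0,0,1.117,-46.7,-29.2,0,5,0,0,1.257,-49.5,-35.9,0,5,0,0,1.396,-51.2,-43,0,5,0,0,1.536,-52,-50.2,0,5,0,0,1.676,-51.7,-57.4,0,5,0,0,1.815,-50.5,-64.6,0,5,0,0,1.955,-48.2,-71.5,0,5,0,0,2.094,-45,-78,0,5,0,0,2.094,-45,-78,0,5]}}

```text
time: 42.42
tool_pos: [0.6316, 0.1203, 0.0886]
tool_rot: [[-0.894, 0.448, 0.001], [0.448, 0.894, -0.001], [-0.001, -0.0, -1.0]]
wrist_force: [-6.6, -3.5, 12.1]
grip_width: 0.0125
grip_force: 67.9
```

```bash
python3 - <<'E'
from h import *
s=get_state();F=np.array(s['wrist_force']);Rt=np.array(s['tool_rot']);print(s['tool_pos'],Rt[:2,0],(Rt.T@F).round(1),s['grip_width'],s['qpos'][5])
capture('top');capture('wrist');p,W=cloud('side')
for c in('top','side','wrist'):
 for t in('pointer','index'): print(c,t,[np.round(r['location'],4).tolist()+[round(r['p'],2)] for r in mark_of(c,t)])
p,W=cloud('wrist','w16')
m=(W[...,0]>.655)&(W[...,0]<.71)&(W[...,1]>.22)&(W[...,1]<.33)
print(m.sum()); v,u=np.where(m); print(u.min(),u.max(),v.min(),v.max()) if m.any() else 0
E
```

```text
[0.63162815 0.12033454 0.08864176] [-0.89387636  0.44831268] [  4.3  -6.1 -12.1] 0.01252680884860979 0.6535404000196238
top pointer [[0.7558, -0.1528, 0.0006, 0.73], [0.6092, 0.3021, 0.0485, 0.35], [0.5965, -0.2854, 0.0846, 0.22]]
top index [[0.5909, -0.2871, 0.0841, 0.4]]
side pointer [[0.6769, 0.275, 0.0459, 0.95]]
side index [[0.5171, 0.236, 0.0533, 0.59]]
wrist pointer []
wrist index []
5343
461 559 160 259
```

```bash
python3 - <<'E'
import cv2
a=cv2.imread('pics/w16.png')[120:300,400:560]; b=cv2.imread('pics/w15.png')
cv2.imwrite('pics/c16.png',cv2.resize(a,None,fx=3.3,fy=3.3,interpolation=cv2.INTER_CUBIC))
E
```

```text
(no output)
```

View pics/c16.png

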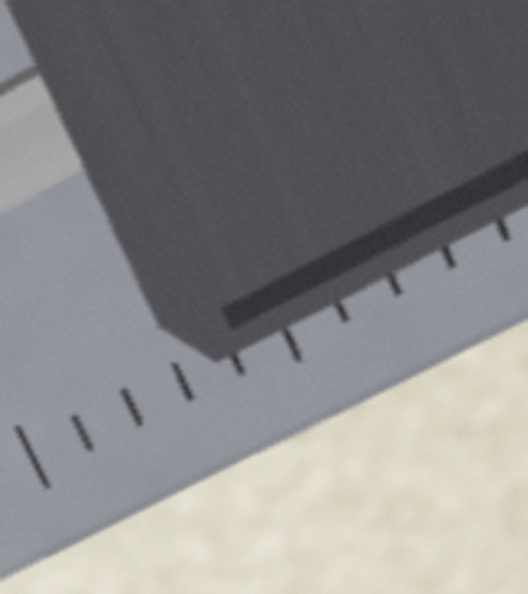

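The pointer is not in this view (only the tray corner and scale). Turn 40° more, release and look closely.

Request:
{"op": "carry_out", "data": {"plan": [0,0,0.14,-7.2,-0.5,0,5,0,0,0.279,-14.3,-2,0,5,0,0,0.419,-21.2,-4.5,0,5,0,0,0.559,-27.6,-7.9,0,5,0,0,0.698,-33.4,-12.2,0,5,0,0,0.698,-33.4,-12.2,0,5,0,0,0.698,-33.4,-12.2,0,36,0,0,0.698,-33.4,-12.2,0,36,0,0,0.698,-33.4,-12.2,0,36,0,0,0.698,-33.4,-12.2,0,36,0,0,0.698,-33.4,-12.2,-40,36,0,0,0.698,-33.4,-12.2,-90,36,0,0,0.698,-33.4,-12.2,-90,36]}}

```text
time: 44.55
tool_pos: [0.6578, 0.0954, 0.1818]
tool_rot: [[-0.4, 0.917, 0.007], [0.917, 0.4, 0.001], [-0.002, 0.006, -1.0]]
wrist_force: [0.1, 0.1, -1.0]
grip_width: 0.0363
grip_force: 0.0
```

```bash
python3 - <<'E'
from h import *
s=get_state();print(s['tool_pos'],np.array(s['tool_rot'])[:2,0],s['qpos'][5])
T=np.array(calibration('wrist')['tool_from_camera'])
for t in(.1,.2,.25,.3): print((T[:3,:3]@[0,0,t]+T[:3,3]).round(3))
move(640,215,200,0,0);move(640,215,200,0,1);move(640,200,200,90,0);move(640,200,200,90,1)
E
```

```text
[0.65782283 0.09540843 0.18178009] [-0.39951098  0.91672615] 1.303969354832888
[ 0.042  0.    -0.047]
[0.015 0.001 0.05 ]
[0.001 0.001 0.098]
[-0.012  0.001  0.146]
w [-1.000e-03  9.000e-03 -2.731e+00] d [116.7  31.6 -18.3] rows>=14.6 q6 1.30->-1.25 t 44.5
w [0.007 0.001 0.411] d [116.7  31.6 -18.3] rows>=2.2 q6 1.30->1.89 t 44.5
w [ 0.004  0.006 -1.16 ] d [103.   25.6 -18.3] rows>=6.2 q6 1.30->0.30 t 44.5
w [ 0.006 -0.005  1.982] d [103.   25.6 -18.3] rows>=10.6 q6 1.30->-2.84 t 44.5
```

```bash
python3 - <<'E'
from h import *
move(645,250,210,3.5,1)
E
```

```text
w [0.007 0.001 0.35 ] d [146.8  50.2 -28.2] rows>=2.5 q6 1.30->1.88 t 44.5
```

Request:
{"op": "carry_out", "data": {"plan": [0,0,0.1,0,0,-28,36,0,0,0.2,45,15,-28,36,0,0,0.3,95,32,-28,36,0.007,0.001,0.35,147,50,-28,36,0.007,0.001,0.35,147,50,-28,36,0.007,0.001,0.35,147,50,-28,36,0.007,0.001,0.35,147,50,-28,36]}}

```text
time: 45.42
tool_pos: [0.6432, 0.2486, 0.2054]
tool_rot: [[-0.06, 0.998, -0.007], [0.998, 0.06, -0.001], [-0.001, -0.007, -1.0]]
wrist_force: [1.0, -1.0, 0.2]
grip_width: 0.0359
grip_force: 0.0
```

```bash
python3 - <<'E'
from h import *
s=get_state();print(s['tool_pos'],np.array(s['tool_rot'])[:2,0])
p,W=cloud('wrist','w17');np.save('pics/w17.npy',W)
for t in('pointer','index'): print(t,[np.round(r['location'],4).tolist()+[round(r['p'],2)] for r in mark_of('wrist',t)])
for n,z0,z1 in(('index',.055,.07),('pointer',.036,.053)):print(n,rect(W,.669,.71,.22,.33,z0,z1))
m=(W[...,0]>.655)&(W[...,0]<.71)&(W[...,1]>.22)&(W[...,1]<.33);v,u=np.where(m); u0,u1,v0,v1=u.min(),u.max(),v.min(),v.max();print(u0,u1,v0,v1)
a=p[v0:v1,u0:u1,::-1]; f=min(760/a.shape[1],560/a.shape[0]); print(f); cv2.imwrite('pics/c17.png',cv2.resize(a,None,fx=f,fy=f,interpolation=cv2.INTER_CUBIC))
E
```

```text
[0.6431894  0.24862609 0.20544696] [-0.05979989  0.99821014]
pointer [[0.6773, 0.2806, 0.0506, 0.81], [0.5164, 0.2409, 0.0475, 0.35]]
index [[0.6884, 0.2819, 0.0324, 0.81]]
index n156 c(688.8 283.5) 15.7x6.0 long side at 2.9 deg zmed 60.3 mean(688.7 283.6)
pointer n125 c(682.0 282.6) 28.5x6.3 long side at 25.8 deg zmed 49.6 mean(680.1 282.0)
291 559 99 419
1.75
```

View pics/c17.png

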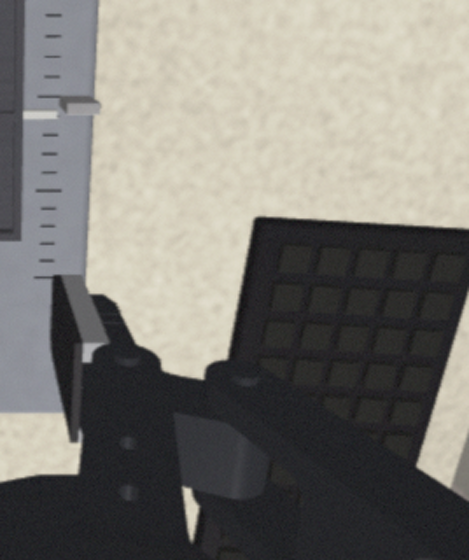

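Pointer at (40,115) in the crop, just short of the tab (80,105). Measure the gap in the index frame.

```bash
python3 - <<'E'
from h import *
a=np.radians(3.5);ex=np.array([np.cos(a),np.sin(a)]);ey=np.array([-ex[1],ex[0]])
for i in range(2):
    p,W=cloud('wrist'); o=np.array([.6888,.2835])
    w=np.nan_to_num(W); X=(w[...,:2]-o)@ex*1e3; Y=(w[...,:2]-o)@ey*1e3; z=w[...,2]*1e3
    m=(z>55)&(z<65)&(abs(X)<14)&(abs(Y)<12); print('tab y',Y[m].min().round(1),Y[m].max().round(1),'x',X[m].min().round(1),X[m].max().round(1))
    for lo,hi in((-25,-18),(-18,-14),(-14,-10),(-10,-7)):
        m=(z>44)&(z<54)&(X>lo)&(X<hi)&(abs(Y)<15)
        if m.sum()>5: print(lo,hi,m.sum(),'ptr y',np.percentile(Y[m],[2,50,98]).round(1),'z',np.median(z[m]).round(1))
E
```

```text
tab y -2.7 3.2 x -7.9 8.0
-25 -18 41 ptr y [-5.6 -3.8 -2.2] z 50.3
-18 -14 22 ptr y [-5.9 -3.9 -2.2] z 50.2
-14 -10 18 ptr y [-5.7 -3.9 -2.2] z 50.2
-10 -7 12 ptr y [-1.7  0.7  2.6] z 50.4
tab y -2.6 3.1 x -7.9 8.1
-25 -18 48 ptr y [-6.4 -4.2 -2.2] z 50.1
-18 -14 29 ptr y [-6.3 -4.5 -2.3] z 50.2
-14 -10 19 ptr y [-6.3 -3.7 -2.3] z 50.1
-10 -7 13 ptr y [-2.7  0.1  2.4] z 47.6
```

```bash
python3 - <<'E'
from h import *
move(656.5,95.2,180,23.5,1);move(656.5,95.2,88,23.5,1)
E
```

```text
w [-1.000e-03  9.000e-03  2.792e+00] d [-154.5    4.2   25.8] rows>=14.9 q6 1.88->-1.84 t 45.7
w [-1.000e-03  9.000e-03  2.792e+00] d [-154.5    4.8  117.8] rows>=14.9 q6 1.88->-1.84 t 45.7
```

Request:
{"op": "carry_out", "data": {"plan": [0,0,-0.1,-50,1,5,36,0,0,-0.2,-100,3,5,36,0.007,-0.001,-0.349,-154,4.2,5,36,0.007,-0.001,-0.349,-154.5,4.2,5,36,0.007,-0.001,-0.349,-154.5,4.2,25,36,0.007,-0.001,-0.349,-154.5,4.2,25,36]}}

```text
time: 46.42
tool_pos: [0.6556, 0.0961, 0.1795]
tool_rot: [[-0.398, 0.917, -0.016], [0.917, 0.398, -0.004], [0.003, -0.016, -1.0]]
wrist_force: [-0.1, -0.7, 0.1]
grip_width: 0.036
grip_force: 0.0
```

```bash
python3 - <<'E'
from h import *
print(get_state()['tool_pos'])
move(656.5,95.2,88,23.5,0)
p,W=cloud('wrist');wheel(W)
E
```

```text
[0.65560847 0.09611057 0.17950533]
w [-0.016 -0.003 -0.001] d [-1.4  1.9 91.5] rows>=1.5 q6 1.31->1.30 t 46.4
wheel c,r [608.7  77.2  50.4] 9963
spoke angles [(72, 84), (78, 153), (84, 147), (90, 66), (192, 55), (198, 172), (204, 125), (210, 63), (324, 39)]
```

Request:
{"op": "carry_out", "data": {"plan": [-0.016,-0.003,0,-1.4,2,40,36,-0.016,-0.003,0,-1.4,2,75,36,-0.016,-0.003,0,-1.4,2,91,36,-0.016,-0.003,0,-1.4,2,91,36,-0.016,-0.003,0,-1.4,2,91,36,-0.016,-0.003,0,-1.4,2,91,5,-0.016,-0.003,0,-1.4,2,91,5,-0.016,-0.003,0,-1.4,2,91,5,-0.016,-0.003,0,-1.4,2,91,5,-0.016,-0.003,0,-1.4,2,91,5,-0.016,-0.003,0,-1.4,2,91,5]}}

```text
time: 47.85
tool_pos: [0.6556, 0.0944, 0.0906]
tool_rot: [[-0.398, 0.917, -0.001], [0.917, 0.398, -0.001], [-0.001, -0.001, -1.0]]
wrist_force: [-20.8, -5.5, 15.9]
grip_width: 0.0124
grip_force: 69.1
```

Request:
{"op": "carry_out", "data": {"plan": [0,0,0.087,-4.5,-0.2,0,5,0,0,0.175,-9,-0.8,0,5,0,0,0.262,-13.5,-1.8,0,5,0,0,0.349,-17.8,-3.1,0,5,0,0,0.436,-22,-4.9,0,5,0,0,0.524,-26,-7,0,5,0,0,0.611,-29.8,-9.4,0,5,0,0,0.698,-33.4,-12.2,0,5,0,0,0.785,-36.8,-15.2,0,5,0,0,0.873,-39.8,-18.6,0,5,0,0,0.873,-39.8,-18.6,0,5,0,0,0.873,-39.8,-18.6,0,36,0,0,0.873,-39.8,-18.6,0,36,0,0,0.873,-39.8,-18.6,0,36,0,0,0.873,-39.8,-18.6,0,36,0,0,0.873,-39.8,-18.6,-50,36,0,0,0.873,-39.8,-18.6,-105,36,0,0,0.873,-39.8,-18.6,-105,36]}}

```text
time: 50.1
tool_pos: [0.6582, 0.0513, 0.1993]
tool_rot: [[0.447, 0.895, 0.01], [0.895, -0.447, 0.001], [0.005, 0.008, -1.0]]
wrist_force: [0.3, -0.1, -0.7]
grip_width: 0.0358
grip_force: 0.0
```

```bash
python3 - <<'E'
from h import *
print(get_state()['tool_pos'],get_state()['wrist_force'])
move(645,250,210,3.5,1);move(645,250,210,3.5,0)
E
```

```text
[0.65821305 0.05129308 0.19934804] [ 0.28149383 -0.10170418 -0.74569303]
w [ 0.01  -0.003 -0.524] d [ 171.9 -100.5  -10.6] rows>=3.2 q6 2.11->1.88 t 50.1
w [-0.004 -0.013  2.617] d [ 171.9 -100.5  -10.6] rows>=14.0 q6 2.11->-1.26 t 50.1
```

Request:
{"op": "carry_out", "data": {"plan": [0,0,-0.15,50,-30,-10,36,0,0,-0.3,95,-55,-10,36,0,0,-0.45,140,-80,-10,36,0.01,-0.003,-0.524,172,-100,-10,36,0.01,-0.003,-0.524,172,-100,-10,36,0.01,-0.003,-0.524,172,-100,-10,36,0.01,-0.003,-0.524,172,-100,-10,36]}}

```text
time: 50.98
tool_pos: [0.6436, 0.2487, 0.2046]
tool_rot: [[-0.059, 0.998, -0.008], [0.998, 0.059, -0.001], [-0.0, -0.008, -1.0]]
wrist_force: [-0.7, -0.3, 0.3]
grip_width: 0.0362
grip_force: 0.0
```

```bash
cat >> h.py <<'E'
def gap():
    a=np.radians(3.5);ex=np.array([np.cos(a),np.sin(a)]);ey=np.array([-ex[1],ex[0]]); o=np.array([.6888,.2835]); T=[];P=[];im=[]
    for i in range(4):
        p,W=cloud('wrist','gap'); w=np.nan_to_num(W); X=(w[...,:2]-o)@ex*1e3; Y=(w[...,:2]-o)@ey*1e3; z=w[...,2]*1e3
        m=(z>55)&(z<65)&(abs(X)<14)&(abs(Y)<12); T.append((Y[m].min()+Y[m].max())/2)
        m=(z>44)&(z<54)&(X>-22)&(X<-10)&(abs(Y)<15)
        q=np.percentile(Y[m],[3,50,97]); P.append(q)
    print('tab',np.round(T,1),'ptr',np.round(P,1).tolist())
E
python3 - <<'E'
from h import *
gap(); print(get_state()['tool_pos'])
for t in('pointer','index'): print(t,[np.round(r['location'],4).tolist()+[round(r['p'],2)] for r in mark_of('wrist',t)])
a=cv2.imread('pics/gap.png')[100:240,270:410]; cv2.imwrite('pics/c18.png',cv2.resize(a,None,fx=4,fy=4,interpolation=cv2.INTER_CUBIC))
E
```

```text
tab [0.1 0.1 0.2 0.2] ptr [[-2.4, 0.1, 1.8], [-2.3, -0.2, 1.8], [-2.3, -0.0, 1.7], [-2.2, 0.1, 1.7]]
[0.64362368 0.24903732 0.20473894]
pointer [[0.6757, 0.2851, 0.0469, 0.76]]
index [[0.686, 0.2809, 0.0318, 0.72]]
```

View pics/c18.png

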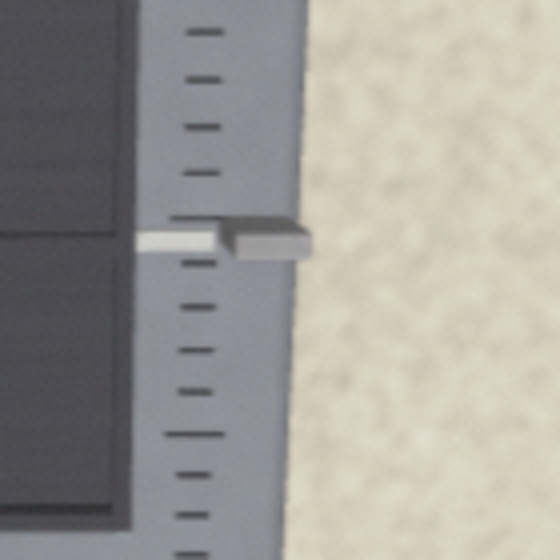

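Pointer and tab are in line within about 0.3 mm. Now the dimmer.

```bash
python3 - <<'E'
from h import *
move(600,-230,210,90,0)
E
```

```text
w [-0.006 -0.006 -1.51 ] d [-475.8  -72.4   -4.6] rows>=8.1 q6 1.88->-0.37 t 51.3
```

Request:
{"op": "carry_out", "data": {"plan": [0,0,-0.15,-45,-8,-5,45,0,0,-0.3,-90,-15,-5,45,0,0,-0.45,-135,-22,-5,45,0,0,-0.6,-180,-30,-5,45,0,0,-0.75,-225,-37,-5,45,0,0,-0.9,-270,-44,-5,45,0,0,-1.05,-320,-50,-5,45,0,0,-1.2,-370,-57,-5,45,0,0,-1.35,-420,-65,-5,45,-0.006,-0.006,-1.51,-476,-72,-5,45,-0.006,-0.006,-1.51,-476,-72,-5,45,-0.006,-0.006,-1.51,-476,-72,-5,45,-0.006,-0.006,-1.51,-476,-72,-5,45]}}

```text
time: 52.9
tool_pos: [0.6009, -0.2287, 0.2104]
tool_rot: [[-1.0, -0.001, -0.0], [-0.001, 1.0, -0.0], [0.0, -0.0, -1.0]]
wrist_force: [0.1, 0.1, -0.3]
grip_width: 0.0446
grip_force: 0.0
```

```bash
python3 - <<'E'
from h import *
p,W=cloud('wrist','w19'); print(get_state()['tool_pos'])
print('grip',rect(W,.55,.66,-.34,-.14,.07,.095)); print('low',rect(W,.52,.70,-.34,-.14,.034,.06))
capture('top');capture('side')
for c in('wrist','top','side'):
 for t in('dimmer_top','marker'): print(c,t,[np.round(r['location'],4).tolist()+[round(r['p'],2)] for r in mark_of(c,t)])
E
```

```text
[ 0.60092409 -0.22864723  0.21044725]
grip n937 c(598.3 -287.9) 27.2x20.4 long side at -0.8 deg zmed 84.3 mean(597.3 -286.6)
low n7992 c(629.6 -246.8) 185.6x100.7 long side at 89.5 deg zmed 44.4 mean(602.3 -236.4)
wrist dimmer_top [[0.5984, -0.286, 0.0871, 0.89]]
wrist marker [[0.7698, 0.0, 0.0016, 0.6], [0.6481, -0.2033, 0.0271, 0.55]]
top dimmer_top []
top marker []
side dimmer_top [[0.5996, -0.2913, 0.0839, 0.5]]
side marker [[0.6466, -0.201, 0.0297, 0.57], [0.6021, -0.2881, 0.0826, 0.21]]
```

View pics/w19.png

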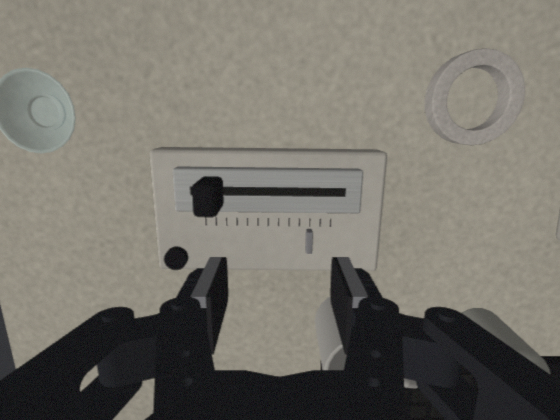

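The marker clip is at pixel (309,240), grip at (208,196). Measure the clip.

```bash
python3 - <<'E'
from h import *
p,W=cloud('wrist'); 
print('console z',np.median(W[225:260,225:280,2]))
print('marker',rect(W[228:254,300:319],.6,.7,-.25,-.15,.036,.05),np.round(W[240,309],4))
Q=W[140:150][np.abs(W[140:150,:,2]-.03)<.012]
print('track',rect(W[165:216,220:365],.5,.7,-.4,-.1,.038,.05)); print('grip',rect(W,.55,.66,-.34,-.14,.07,.095))
print('slot px',[np.round(W[190,u],4).tolist() for u in(240,330)])
move(598,-288,64,90,0)
E
```

```text
console z nan
marker n159 c(649.6 -199.9) 21.4x6.1 long side at -0.7 deg zmed 42.3 mean(648.7 -200.2) [ 0.6469 -0.2009  0.0425]
track n6139 c(600.1 -218.4) 129.1x40.7 long side at 89.4 deg zmed 44.5 mean(598.8 -217.2)
grip n956 c(599.0 -287.8) 28.1x20.4 long side at -0.1 deg zmed 84.3 mean(597.5 -286.6)
slot px [[0.5982, -0.264, 0.0459], [0.5984, -0.1833, 0.0448]]
w [-0.001 -0.     0.   ] d [  2.7 -58.2 146.3] rows>=2.5 q6 -0.37->-0.45 t 53.4
```

Request:
{"op": "carry_out", "data": {"plan": [0,0,0,2,-45,20,45,0,0,0,2,-59,60,45,0,0,0,2,-59,110,45,0,0,0,2,-59,140,45,0,0,0,2,-59,148,45,0,0,0,2,-59,148,45,0,0,0,2,-59,148,45,0,0,0,2,-59,148,8,0,0,0,2,-59,148,8,0,0,0,2,-59,148,8,0,0,0,2,-59,148,8,0,0,0,2,-59,148,8,0,0,0,2,-59,148,8], "squeeze": 40}}

```text
time: 55.02
tool_pos: [0.5992, -0.2891, 0.0634]
tool_rot: [[-1.0, -0.0, 0.001], [-0.0, 1.0, -0.001], [-0.001, -0.001, -1.0]]
wrist_force: [-0.2, 0.5, 5.5]
grip_width: 0.0194
grip_force: 39.5
```

```bash
python3 - <<'E'
from h import *
s=get_state();print(s['tool_pos'],s['wrist_force'],s['grip_width'],s['grip_force'])
E
```

```text
[ 0.59916411 -0.28910415  0.06342294] [-0.21851006  0.48711859  5.48547067] 0.019366894188325403 39.512513279914856
```

Gripped (19.4 mm). Slide 88 mm, then release and measure.

Request:
{"op": "carry_out", "data": {"plan": [0,0,0,0,15,0,8,0,0,0,0,30,0,8,0,0,0,-0.5,45,0,8,0,0,0,-0.5,60,0,8,0,0,0,-0.8,75,0,8,0,0,0,-0.9,84,0,8,0,0,0,-0.9,88,0,8,0,0,0,-0.9,88.5,0,8,0,0,0,-0.9,88.5,0,8,0,0,0,-0.9,88.5,0,45,0,0,0,-0.9,88.5,0,45,0,0,0,-0.9,88.5,0,45,0,0,0,-0.9,88.5,-50,45,0,0,0,-0.9,88.5,-100,45,0,0,0,-0.9,70,-147,45,0,0,0,-0.9,58,-147,45,0,0,0,-0.9,58,-147,45]}}

```text
time: 57.15
tool_pos: [0.5993, -0.2314, 0.2084]
tool_rot: [[-1.0, 0.001, -0.001], [0.001, 1.0, -0.0], [0.001, -0.0, -1.0]]
wrist_force: [-1.1, -0.1, -0.0]
grip_width: 0.0449
grip_force: 0.0
```

```bash
cat > g.py <<'E'
from h import *
print(get_state()['tool_pos'])
ey=np.array([.0105,1])
for i in range(3):
    p,W=cloud('wrist','w20')
    print('marker',rect(W,.635,.665,-.22,-.18,.038,.05)); print('grip',rect(W,.55,.63,-.34,-.1,.078,.095))
for t in('dimmer_top','marker'): print(t,[np.round(r['location'],4).tolist()+[round(r['p'],2)] for r in mark_of('wrist',t)])
E
python3 g.py
```

```text
[ 0.59927774 -0.23139687  0.20836569]
marker n151 c(650.3 -199.9) 22.9x6.1 long side at -0.7 deg zmed 42.3 mean(648.8 -200.1)
grip n846 c(599.3 -200.0) 27.2x20.0 long side at -0.8 deg zmed 84.4 mean(598.8 -200.5)
marker n155 c(649.8 -199.9) 21.7x5.8 long side at 0.7 deg zmed 42.5 mean(648.9 -200.1)
grip n855 c(599.5 -200.0) 27.2x20.0 long side at -0.3 deg zmed 84.5 mean(598.8 -200.4)
marker n149 c(649.5 -199.9) 21.3x6.0 long side at -1.6 deg zmed 42.4 mean(649.2 -200.2)
grip n857 c(599.5 -199.9) 27.3x20.1 long side at 1.3 deg zmed 84.5 mean(598.7 -200.5)
dimmer_top [[0.5994, -0.1986, 0.0872, 0.97]]
marker [[0.651, -0.2028, 0.0262, 0.46]]
```

```bash
python3 - <<'E'
from h import *
p,W=cloud('side')
print('blocks',rect(W,.47,.57,.215,.268,.085,.11),'|',rect(W,.47,.57,.275,.335,.085,.11)); print('bar',rect(W,.33,.45,.05,.29,.033,.05))
p,W=cloud('top'); print('blocks',rect(W,.47,.57,.215,.268,.085,.11),'|',rect(W,.47,.57,.275,.335,.085,.11)); print('bar',rect(W,.33,.45,.05,.29,.033,.05))
for c in('top','side'): print([np.round(r['location'],3).tolist()+[round(r['p'],2)] for r in mark_of(c,'holder0')])
print(get_state()['wrist_force'])
E
```

```text
blocks n87 c(518.7 242.7) 46.3x19.4 long side at -85.9 deg zmed 97.2 mean(517.4 237.6) | n79 c(515.5 301.9) 43.4x19.1 long side at -85.4 deg zmed 98.5 mean(515.0 297.5)
bar n344 c(389.7 180.7) 163.8x23.9 long side at 86.3 deg zmed 42.6 mean(388.7 172.9)
blocks n94 c(515.6 242.6) 37.9x17.4 long side at -88.4 deg zmed 96.1 mean(515.3 242.1) | n93 c(514.3 302.7) 38.9x17.7 long side at -88.6 deg zmed 96.6 mean(513.4 301.6)
bar n443 c(386.2 181.1) 160.2x24.5 long side at 86.1 deg zmed 40.7 mean(386.6 180.3)
[[0.514, 0.303, 0.051, 0.65], [0.519, 0.244, 0.05, 0.63]]
[[0.516, 0.239, 0.05, 0.85], [0.513, 0.304, 0.05, 0.84], [0.39, 0.18, 0.005, 0.41]]
[ 0.27053371  0.31755997 -0.11115011]
```

```bash
python3 -c "
from station import hand_in; print(hand_in())"
```

```text
the job is handed in; nothing more can be done
None
```

The job is handed in, with no verdict returned: by my last measurements the bar is flat in its box, both holders present are seated in pockets, the pointer is about 0.3 mm off the index tab and the dimmer about 0.6 mm off its marker; I viewed 15 pictures, one over the limit of 14.

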